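# Empty the pedal dispenser and sort its packs by length

## Robot

A 6-joint arm with a two-finger parallel gripper is mounted at the origin on the work surface. World frame = base frame: x ahead of the robot, y to its left, z up, the work surface at z = 0. Lengths are in mm, angles in rad, forces in N, time in s.
With the tool pointing down it reaches from about 350 to 975 mm from the base axis. Payload 7.1 kg.
Tool frame: the origin (TCP) lies midway between the tips of the shut fingers; the grasp point (between the pads) lies 19 mm behind it; z points along the fingers, y is the line along which they close (so a half turn about z gives the same grasp; the last joint's range is limited). The gripper opens to 88 mm and grips with 3 to 60 N. Pads are 20 mm wide; open, the fingers measure 115 mm over their backs; the gripper's body (75 mm by 178 mm) begins 61 mm behind the grasp point.
Start: joints at [1.165, 0.423, 1.63, -0, 1.089, -0.019], TCP at [235.734, 578.821, 222.675] pointing down, gripper open.
Joint ranges: [-3, 3], [-0.9, 2.11], [0.09, 2.58], [-1.31, 4.45], [0.11, 2.69], [-2.54, 2.54]. Speed limits (rad/s): [2.39, 2.39, 3.01, 3.14, 3.14, 3.14].

## Interface

Orientations are given as a rotation vector (axis times angle).
In Python, from workcell import get_obs, get_image, camera_params, close_job gives the robot as it stands.
- The arm moves only by the shell command python3 -m creep 'ROWS' [OPENING]. ROWS is a JSON object of lists of equal length, an entry for each row: "delta_pos": the shift along the tool's x, y, z in m, a list of three; "twist": the turn, a rotation vector about the tool's x, y, z in degrees, a list of three. A call has 1 to 20 rows; each row shifts and turns the commanded pose from where the row before left it, along the tool's axes as they then stand; what a row does not reach is not made up. A row lasts 1/12 s, in which the tool goes at most 41.7 mm and 7.16 degrees, less where a joint would pass 70% of its speed; a pose out of reach is approached as far as the arm can. A call with a gripper value outside its range is refused whole. OPENING is the opening, from 0 (shut) to 1 (fully open), set as the call begins (- or left out, the last holds). The fingers move at their own pace and stop on an object; the grip force is fixed at half the most. Time passes only in rows, so rows that do not move let the fingers close. It gives the time, the measured TCP pose, the force, the opening and the grip force at its end, in the units of the state.
- get_obs(): the state, without advancing time (a new reading comes with each control period).
- get_image(name): name is "side" or "top" or "wrist"; returns (picture, depth): 420x560x3 uint8, red, green, blue; 420x560 float32, mm along the optical axis (not along the pixel's ray), 0 where there is no reading.
- camera_params(name): a dict with "camera_matrix" (3x3 intrinsics, pixels), "extrinsics" (4x4, takes a point from camera to world coordinates). Camera axes: x right, y down, z forward; pixel columns grow to the right and rows downward; lengths in mm; the calibration is good to about 2 mm. A picture is of the moment at which its call begins: read the wrist's pose just before it. camera_params takes no time and is no camera call; for the wrist camera it gives the pose at the moment of the call.
- close_job(): hands the job in; it is judged then, once.
The state is a dict: "t": time; "qpos": joint angles; "qvel": joint speeds; "joint_torque": joint torques, N m; "ee_pos": TCP position; "orientation": TCP orientation; "ft_force": force on the tool from outside, world axes, zero at the start; "moment": the same for the moment, N m; "width": finger opening in mm; "grasp_force": force on a finger pad.
Only numpy, scipy, OpenCV 4.12 (cv2) and the standard library are available. Lean on these libraries where they do the work, as an engineer would, in place of code of your own. Each camera call takes 0.05 s, during which the arm holds its last target. There are 200 camera calls.

## Task

Empty the laundry-sheet dispenser on the laundrette counter: press its spring pedal down to the stop and let it come up again, once for each pack, taking away each pack that slides out. Lay these, and any pack left lying on the counter, by length: the short packs in the narrow black tray and the long packs in the wide one, side by side in a row on the tray's floor, each lying across the tray, until the shaft is empty and the pedal is up. Leave the bottle, the cup and the jar where they stand.

Things in the scene. Friction and masses are not known exactly. Their poses are not given: they have to be found in the camera images.
- dispenser: fixed yellow and blue pack dispenser. Origin: on the counter under the middle of the shaft's exit face; -x points out of the exit (to the robot at yaw 0), z up. Capped shaft with clear windows, 178 mm tall, x 0 to 0.06, y -0.075 to 0.075; packs lie stacked flat in it on a deck 20 mm above the counter, lengths along y, and can be had only by the pedal. A 64 mm tall channel runs behind to x 0.24
- exit (a point): middle of the lower edge of the exit slot (126 mm wide, 38 mm high), 20 mm above the counter. One full pedal stroke slides the lowest pack along dispenser -x onto the apron, its middle about 118 mm in front of the exit face; as the pedal comes up (about 1 s) the stack drops by one. A short stroke leaves the pack in or close to the exit; a further full stroke brings it out
- apron (a point): middle of the flat apron in front of the exit on which packs come to lie: 190 mm (dispenser x 0 to -0.19) by 132 mm, top 20 mm above the counter, ending in a lip 8 mm high
- treadle (a joint): spring pedal right of the apron (dispenser y -0.205 to -0.135): steel plate 70 x 165 mm, rubber pad at its free end, hinged at dispenser x 0.03, z 0.070, free end towards -x. 0 = up at rest (plate rises 0.35 rad to its free end), 0.60 rad = down at its stop. Springs back up by itself. Needs about 5 to 12 N at the pad when pressed slowly (50 mm/s)
- treadle_pad (a point): middle of the upper face of the pedal's rubber pad (the pad is 60 mm along the plate, 70 mm wide); moves with the pedal: 123 mm above the counter at rest, 43 mm at the stop, 135 mm from the hinge
- short_tray: loose black plastic tray for the short packs, outside 99 x 278 mm, 14 mm high, walls and floor 4 mm, 0.6 kg. Origin: centre of its underside; x across (inside width 91 mm), y along the row (inside length 270 mm). Room for 4 packs side by side in a row along y, 72 mm from middle to middle, each pack's length along the tray's x
- long_tray: loose black plastic tray for the long packs, outside 139 x 278 mm, 14 mm high, walls and floor 4 mm, 0.6 kg. Origin: centre of its underside; x across (inside width 131 mm), y along the row (inside length 270 mm). Room for 4 packs side by side in a row along y, 72 mm from middle to middle, each pack's length along the tray's x
- softener: white bottle 190 mm tall, 72 mm across, standing on the counter; bystander, leave alone. Origin: centre of its underside
- scoop_cup: white plastic cup 75 mm tall, 72 mm across, standing on the counter; bystander, leave alone. Origin: centre of its underside
- tablet_jar: white jar 110 mm tall, 90 mm across, standing on the counter; bystander, leave alone. Origin: centre of its underside
- short1: short plain cardboard laundry-sheet pack, rigid, smooth, 80 x 45 x 32 mm (its x, y, z), about 30 g; starts in the stack in the shaft, or is absent. Origin: the centre of the pack
- short2: short plain cardboard laundry-sheet pack, rigid, smooth, 80 x 45 x 32 mm (its x, y, z), about 30 g; starts in the stack in the shaft, or is absent. Origin: the centre of the pack
- short3: short plain cardboard laundry-sheet pack, rigid, smooth, 80 x 45 x 32 mm (its x, y, z), about 30 g; starts in the stack in the shaft, or is absent. Origin: the centre of the pack
- short4: short plain cardboard laundry-sheet pack, rigid, smooth, 80 x 45 x 32 mm (its x, y, z), about 30 g; starts lying flat on the counter between robot and dispenser, or is absent. Origin: the centre of the pack
- long1: long plain cardboard laundry-sheet pack, rigid, smooth, 120 x 45 x 32 mm (its x, y, z), about 42 g; starts in the stack in the shaft, or is absent. Origin: the centre of the pack
- long2: long plain cardboard laundry-sheet pack, rigid, smooth, 120 x 45 x 32 mm (its x, y, z), about 42 g; starts in the stack in the shaft, or is absent. Origin: the centre of the pack
- long3: long plain cardboard laundry-sheet pack, rigid, smooth, 120 x 45 x 32 mm (its x, y, z), about 42 g; starts in the stack in the shaft, or is absent. Origin: the centre of the pack
- long4: long plain cardboard laundry-sheet pack, rigid, smooth, 120 x 45 x 32 mm (its x, y, z), about 42 g; starts in the stack in the shaft, or is absent. Origin: the centre of the pack
Mind the look-alikes: they are no part of the job. Leave any pink or red look-alike of the short4 alone.

How it is judged:
By the outcome, as a careful person would: the job done as asked, in the order asked, and still so for the second after the job is handed in, with the robot touching nothing.
Of short1, long1 only 1 to 1 are there at a start; the rules pass over those that are not, and their reading is None.
Of short2, long2 only 1 to 1 are there at a start; the rules pass over those that are not, and their reading is None.
Of short3, long3 only 1 to 1 are there at a start; the rules pass over those that are not, and their reading is None.
Of long4, short4 only 1 to 2 are there at a start; the rules pass over those that are not, and their reading is None.
At some moment in a run one of short_tray, long_tray may be knocked a few centimetres aside while the robot is not near it.
Once in a run the grip may slacken for a moment while it holds something.
It also fails if it takes over 208 s, if anything falls off the work surface, if the arm or the gripper's body presses on something with over 40 N, if the wrist force passes 120 N, or if a joint passes its speed limit or range.

## Working session

There is one attempt and no reset: what is moved stays moved. The work goes in short steps, Python scripts to look and compute and a shell command to move; the robot and the scene stay as the last step left them, time stands still between calls to the robot, and variables do not carry over. Pictures are saved under pics/ and viewed, at most 14 in all, crops included, and the job is handed in when it is done.

```bash
ls; mkdir -p pics; cat > h.py <<'E'
import numpy as np, cv2
from workcell import get_obs, get_image, camera_params
from scipy.spatial.transform import Rotation as R
def cam(n):
    p=camera_params(n); im,d=get_image(n)
    return im,d,np.array(p["camera_matrix"]),np.array(p["extrinsics"])
def pts(d,K,T):
    v,u=np.mgrid[:d.shape[0],:d.shape[1]]
    c=np.stack([(u-K[0,2])/K[0,0]*d,(v-K[1,2])/K[1,1]*d,d],-1)
    return c@T[:3,:3].T+T[:3,3]
def ray(uv,K,T,z):
    uv=np.atleast_2d(uv).astype(float)
    c=np.c_[(uv[:,0]-K[0,2])/K[0,0],(uv[:,1]-K[1,2])/K[1,1],np.ones(len(uv))]@T[:3,:3].T
    o=T[:3,3]; return o+c*((z-o[2])/c[:,2])[:,None]
def proj(P,K,T):
    c=(np.atleast_2d(P)-T[:3,3])@T[:3,:3]; q=c@K.T; return q[:,:2]/q[:,2:]
def save(n,im): cv2.imwrite("pics/"+n+".png",im[:,:,::-1])
E
python3 - <<'E'
from h import *
np.set_printoptions(precision=1,suppress=True)
print(get_obs())
for n in("top","side"):
    im,d,K,T=cam(n); save(n+"0",im); np.savez(n+"0",im=im,d=d,K=K,T=T); print(n,K,T)
E
```

```text
pics
{'t': 0.0, 'qpos': array([ 1.2,  0.4,  1.6,  0. ,  1.1, -0. ]), 'qvel': array([ 0., -0.,  0.,  0., -0., -0.]), 'joint_torque': array([  0. , -54.5, -27.4,   0.1,   0. ,  -0. ]), 'ee_pos': array([235.5, 578.3, 221.9]), 'orientation': array([-0.6, -3.1,  0. ]), 'ft_force': array([0.2, 0.1, 0.5]), 'moment': array([-0.,  0., -0.]), 'grasp_force': 0.0, 'width': 88.35515262076429}
top [[525.6   0.  273.5]
 [  0.  525.6 201.9]
 [  0.    0.    1. ]] [[  -0.    -1.     0.1  402.6]
 [  -1.     0.    -0.    14.4]
 [   0.    -0.1   -1.  1634. ]
 [   0.     0.     0.     1. ]]
side [[424.9   0.  277.9]
 [  0.  424.9 208.9]
 [  0.    0.    1. ]] [[    0.9    -0.2     0.3    91.3]
 [   -0.4    -0.5     0.7 -1101.2]
 [    0.     -0.8    -0.6   949.8]
 [    0.      0.      0.      1. ]]
```

View pics/top0.png

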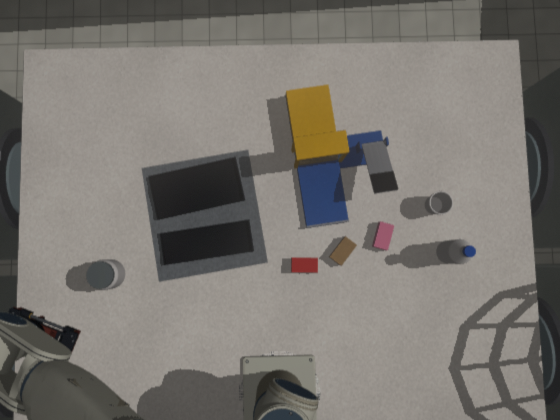

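View pics/side0.png

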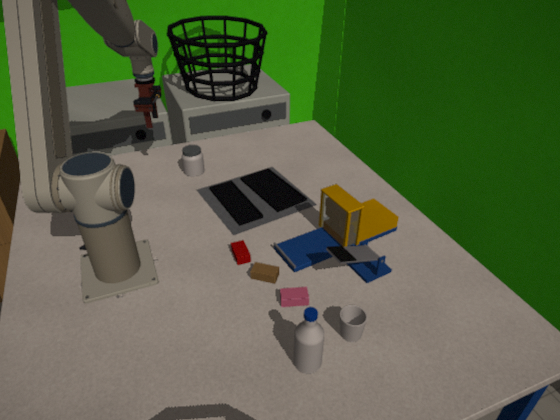

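The top view shows the wide tray at about (197,188), the narrow one at (206,243), the apron at (323,195), the pad at (384,182), the brown loose pack at (343,250), and the red and pink look-alikes at (304,265) and (383,236). The side view agrees: brown at (265,272), trays at (235,200) and (275,188).

```bash
cat >> h.py <<'E'
def rect(mask,xyz=None,K=None,T=None,z=None):
    m=(mask>0).astype(np.uint8); m=cv2.morphologyEx(m,cv2.MORPH_OPEN,np.ones((3,3)))
    cs,_=cv2.findContours(m,cv2.RETR_EXTERNAL,cv2.CHAIN_APPROX_NONE)
    return sorted([c for c in cs if cv2.contourArea(c)>80],key=cv2.contourArea,reverse=True)
def wrect(c,K,T,z):
    w=ray(c[:,0,:],K,T,z)[:,:2].astype(np.float32); (cx,cy),(a,b),_=r=cv2.minAreaRect(w); bx=cv2.boxPoints(r)
    e=[bx[1]-bx[0],bx[2]-bx[1]]; L=max(e,key=np.linalg.norm)
    return np.array([cx,cy]),max(a,b),min(a,b),np.degrees(np.arctan2(L[1],L[0]))
E
python3 - <<'E'
from h import *
np.set_printoptions(precision=1,suppress=True)
for n in("top","side"):
    f=np.load(n+"0.npz"); im,d,K,T=[f[k] for k in("im","d","K","T")]; P=pts(d,K,T)
    hsv=cv2.cvtColor(im,cv2.COLOR_RGB2HSV); H,S,V=[hsv[...,i].astype(int) for i in range(3)]
    xx,yy=P[...,0],P[...,1]; ws=(xx>300)&(xx<1000)&(abs(yy)<550)
    M={"brown":(H>8)&(H<20)&(S>90)&(V<170)&ws,"yellow":(H>15)&(H<30)&(S>150)&ws,"blue":(H>100)&(H<125)&(S>110)&(V>40)&ws,"dark":(V<45)&ws,"red":((H<5)|(H>165))&(S>90)&ws}
    for k,m in M.items():
        for c in rect(m)[:4]:
            mm=np.zeros(d.shape,np.uint8); cv2.drawContours(mm,[c],-1,1,-1); mm=cv2.erode(mm,np.ones((3,3)))>0
            z=np.median(P[mm][:,2]) if mm.any() else 0
            zz=np.percentile(P[mm][:,2],[5,95]) if mm.any() else 0
            ce,L,W,a=wrect(c,K,T,z); print(n,k,c[:,0].mean(0),"z",z,zz,"c",ce,"L",L,W,"ang",a)
    if n=="top":
        for uv in [(383,182),(375,155),(155,265),(245,165),(206,243),(197,188),(320,190),(375,150),(320,145),(325,157),(310,100),(130,230),(270,230)]: print(uv,P[uv[1],uv[0]])
E
```

```text
top brown [342.5 250.7] z 32.458693696438445 [26.8 37.8] c [ 418.8 -204.1] L 76.1991195678711 42.07551193237305 ang -38.275635
top yellow [315.2 123.9] z 67.73088630178904 [ 59.4 182.3] c [ 812.  -135.4] L 217.1538848876953 162.15467834472656 ang 6.9860883
top blue [322.1 193.5] z 20.624106914490312 [14.7 26.6] c [ 598.6 -149.4] L 181.75436401367188 129.580810546875 ang 6.9685755
top blue [363.8 137.9] z 12.681329599363153 [ 6.3 18.3] c [ 768.7 -288.4] L 102.36872100830078 31.586885452270508 ang -82.71274
top blue [469. 251.] z 192.24708413791973 [187.7 196.3] c [ 409.2 -528.9] L 27.587913513183594 27.415569305419922 ang -3.367175
top dark [195.8 188.5] z 4.064195343754363 [-2.5 11. ] c [622.6 243.2] L 278.82525634765625 137.6619873046875 ang -78.387566
top dark [205.8 242.1] z 4.081928828722084 [-2.3 10.7] c [454.2 213.4] L 279.3960876464844 97.63665771484375 ang -82.383766
top red [304.2 264.8] z 32.086479564313436 [25.6 38.7] c [378.  -86.4] L 78.97454833984375 42.08853530883789 ang 88.81319
top red [383.2 235.7] z 33.093761288334235 [27.7 38.1] c [ 461.9 -329.9] L 76.511650085449
[... 1159 characters left out ...]
 c [ 406.2 -536.8] L 35.72585678100586 27.256010055541992 ang 63.308342
side dark [273.  189.2] z 5.298012020887143 [ 1.1 14. ] c [626.2 244.3] L 289.7188415527344 150.31741333007812 ang -78.57171
side dark [235.9 201.9] z 4.98190639144434 [ 0.8 14.3] c [457.5 215.9] L 292.8478698730469 107.71133422851562 ang -82.55768
side dark [341.2 253.4] z 126.00506720962107 [117.3 133.3] c [ 612.9 -322.8] L 81.47100830078125 43.90760040283203 ang -84.34037
side red [294.3 296.1] z 31.224235704057946 [ 9.9 35.6] c [ 458.5 -343.1] L 80.67667388916016 68.95454406738281 ang -18.07669
side red [240.4 252.2] z 31.57129909527407 [10.2 35.4] c [ 376.2 -102.1] L 111.00102233886719 51.89314651489258 ang 87.99734
```

```bash
cat > plan.py <<'E'
import sys,numpy as np
from workcell import get_obs
from scipy.spatial.transform import Rotation as R
# args: waypoints x,y,z,yaw (deg of closing line); turn first, then shift in turned axes
o=get_obs(); p=o["ee_pos"]; Rc=R.from_rotvec(o["orientation"])
ty=Rc.as_matrix()[:,1]; y0=np.degrees(np.arctan2(ty[1],ty[0]))
print("at",np.round(p,1),"yaw",round(y0,1),"q",np.round(o["qpos"],2),"w",round(o["width"],1),"gf",round(o["grasp_force"],1),"F",np.round(o["ft_force"],1),"t",round(o["t"],1))
for a in sys.argv[1:]:
    x,y,z,w=map(float,a.split(",")); w=y0+(w-y0+90)%180-90
    c,s=np.cos(np.radians(w)),np.sin(np.radians(w))
    Y=np.array([c,s,0]);Z=np.array([0,0,-1]);Rd=R.from_matrix(np.c_[np.cross(Y,Z),Y,Z])
    d=Rd.inv().apply(np.array([x,y,z])-p)
    print(a,"twist",np.round((Rc.inv()*Rd).as_rotvec(degrees=True),1),"shift mm",np.round(d,1),"len",round(np.linalg.norm(d)))
    p,Rc,y0=np.array([x,y,z]),Rd,w
E
python3 plan.py 616,-317,200,7 616,-317,135,7 616,-317,43,7
```

```text
at [235.6 578.4 222. ] yaw 67.8 q [ 1.16  0.42  1.63 -0.    1.09 -0.02] w 87.7 gf 0.0 F [-0.7  0.2  0.4] t 0.1
616,-317,200,7 twist [-0.1  0.  60.8] shift mm [-935.1  268.5   22. ] len 973
616,-317,135,7 twist [0. 0. 0.] shift mm [ 0.  0. 65.] len 65
616,-317,43,7 twist [0. 0. 0.] shift mm [ 0.  0. 92.] len 92
```

```bash
python3 -m creep '{"delta_pos":[[0,0,0],[0,0,0],[0,0,0],[0,0,0],[0,0,0],[0,0,0],[0,0,0],[0,0,0],[0,0,0],[0,0,0]],"twist":[[0,0,6.08],[0,0,6.08],[0,0,6.08],[0,0,6.08],[0,0,6.08],[0,0,6.08],[0,0,6.08],[0,0,6.08],[0,0,6.08],[0,0,6.08]]}' 0
python3 -m creep '{"delta_pos":[[-0.026,0.0075,0.0006],[-0.026,0.0075,0.0006],[-0.026,0.0075,0.0006],[-0.026,0.0075,0.0006],[-0.026,0.0075,0.0006],[-0.026,0.0075,0.0006],[-0.026,0.0075,0.0006],[-0.026,0.0075,0.0006],[-0.026,0.0075,0.0006],[-0.026,0.0075,0.0006],[-0.026,0.0075,0.0006],[-0.026,0.0075,0.0006],[-0.026,0.0075,0.0006],[-0.026,0.0075,0.0006],[-0.026,0.0075,0.0006],[-0.026,0.0075,0.0006],[-0.026,0.0075,0.0006],[-0.026,0.0075,0.0006]],"twist":[[0,0,0],[0,0,0],[0,0,0],[0,0,0],[0,0,0],[0,0,0],[0,0,0],[0,0,0],[0,0,0],[0,0,0],[0,0,0],[0,0,0],[0,0,0],[0,0,0],[0,0,0],[0,0,0],[0,0,0],[0,0,0]]}'
python3 -m creep '{"delta_pos":[[-0.026,0.0075,0.0006],[-0.026,0.0075,0.0006],[-0.026,0.0075,0.0006],[-0.026,0.0075,0.0006],[-0.026,0.0075,0.0006],[-0.026,0.0075,0.0006],[-0.026,0.0075,0.0006],[-0.026,0.0075,0.0006],[-0.026,0.0075,0.0006],[-0.026,0.0075,0.0006],[-0.026,0.0075,0.0006],[-0.026,0.0075,0.0006],[-0.026,0.0075,0.0006],[-0.026,0.0075,0.0006],[-0.026,0.0075,0.0006],[-0.026,0.0075,0.0006],[-0.026,0.0075,0.0006],[-0.026,0.0075,0.0006]],"twist":[[0,0,0],[0,0,0],[0,0,0],[0,0,0],[0,0,0],[0,0,0],[0,0,0],[0,0,0],[0,0,0],[0,0,0],[0,0,0],[0,0,0],[0,0,0],[0,0,0],[0,0,0],[0,0,0],[0,0,0],[0,0,0]]}'
python3 plan.py 616,-317,135,7 616,-317,43,7
```

```text
t: 0.93
ee_pos: [235.6, 578.5, 222.2]
orientation: [2.087, 2.348, -0.001]
ft_force: [0.1, 0.3, 0.6]
width: 24.4
grasp_force: 0.0
t: 2.43
ee_pos: [427.2, 129.6, 211.7]
orientation: [-2.081, -2.353, 0.0]
ft_force: [-0.3, 0.1, 0.5]
width: 0.5
grasp_force: 0.0
t: 3.93
ee_pos: [618.5, -318.2, 200.5]
orientation: [-2.08, -2.353, 0.0]
ft_force: [0.0, -0.3, -0.7]
width: 0.4
grasp_force: 0.0
at [ 618.5 -318.2  200.5] yaw 7.0 q [-0.49  0.55  1.48  0.    1.12 -0.62] w 0.4 gf 0.0 F [ 0.  -0.3 -0.7] t 3.9
616,-317,135,7 twist [-0. -0.  0.] shift mm [ 1.5 -2.3 65.5] len 66
616,-317,43,7 twist [0. 0. 0.] shift mm [ 0.  0. 92.] len 92
```

```bash
python3 -m creep '{"delta_pos":[[0,0,0.018],[0,0,0.018],[0,0,0.018],[0,0,0.018],[0,0,0.004],[0,0,0.004],[0,0,0.004],[0,0,0.004],[0,0,0.004],[0,0,0.004]],"twist":[[0,0,0],[0,0,0],[0,0,0],[0,0,0],[0,0,0],[0,0,0],[0,0,0],[0,0,0],[0,0,0],[0,0,0]]}'
python3 -m creep '{"delta_pos":[[0,0,0.004],[0,0,0.004],[0,0,0.004],[0,0,0.004],[0,0,0.004],[0,0,0.004],[0,0,0.004],[0,0,0.004],[0,0,0.004],[0,0,0.004],[0,0,0.004],[0,0,0.004],[0,0,0.004]],"twist":[[0,0,0],[0,0,0],[0,0,0],[0,0,0],[0,0,0],[0,0,0],[0,0,0],[0,0,0],[0,0,0],[0,0,0],[0,0,0],[0,0,0],[0,0,0]]}'
python3 -m creep '{"delta_pos":[[0,0,0.002],[0,0,0.002]],"twist":[[0,0,0],[0,0,0]]}'
```

```text
t: 4.77
ee_pos: [619.0, -317.5, 106.8]
orientation: [2.079, 2.352, 0.0]
ft_force: [-3.3, 1.2, 6.6]
width: 0.2
grasp_force: 3.0
t: 5.85
ee_pos: [619.0, -317.5, 54.9]
orientation: [2.08, 2.352, 0.0]
ft_force: [-1.8, 1.1, 7.7]
width: 0.4
grasp_force: 4.0
t: 6.02
ee_pos: [619.5, -317.5, 51.0]
orientation: [2.079, 2.352, 0.001]
ft_force: [-0.5, 2.0, 7.8]
width: 0.6
grasp_force: 3.6
```

```bash
python3 -m creep '{"delta_pos":[[0,0,0.002],[0,0,0.002],[0,0,0.002],[0,0,0.0015]],"twist":[[0,0,0],[0,0,0],[0,0,0],[0,0,0]]}'
python3 -m creep '{"delta_pos":[[0,0,0.0015]],"twist":[[0,0,0]]}'
```

```text
t: 6.35
ee_pos: [620.4, -317.5, 46.5]
orientation: [2.078, 2.351, 0.002]
ft_force: [-9.6, 5.9, 35.8]
width: 0.0
grasp_force: 18.4
t: 6.43
ee_pos: [620.5, -317.6, 46.1]
orientation: [2.078, 2.351, 0.002]
ft_force: [-12.9, 8.6, 43.5]
width: 0.5
grasp_force: 22.8
```

```bash
python3 -m creep '{"delta_pos":[[0,0,-0.006],[0,0,-0.012],[0,0,-0.02],[0,0,-0.025],[0,0,-0.025],[0,0,-0.025],[0,0,-0.025],[0,0,-0.022],[0,0,0],[0,0,0],[0,0,0],[0,0,0]],"twist":[[0,0,0],[0,0,0],[0,0,0],[0,0,0],[0,0,0],[0,0,0],[0,0,0],[0,0,0],[0,0,0],[0,0,0],[0,0,0],[0,0,0]]}' 0.8
cat > look.py <<'E'
from h import *
import sys
np.set_printoptions(precision=1,suppress=True)
im,d,K,T=cam("top"); P=pts(d,K,T)
hsv=cv2.cvtColor(im,cv2.COLOR_RGB2HSV); H,S,V=[hsv[...,i].astype(int) for i in range(3)]
xx,yy=P[...,0],P[...,1]; ws=(xx>330)&(xx<690)&(yy<420)&(yy>-400)
for k,m,zf in (("brown",(H>8)&(H<20)&(S>80)&(V<190)&ws,None),("dark",((V<45)|((H>8)&(H<20)&(S>80)))&ws&(yy>30),14)):
    for c in rect(m)[:6]:
        mm=np.zeros(d.shape,np.uint8); cv2.drawContours(mm,[c],-1,1,-1); mm=cv2.erode(mm,np.ones((3,3)))>0
        if not mm.any(): continue
        z=np.median(P[mm][:,2]); ce,L,W,a=wrect(c,K,T,zf or z); print(k,"z %.1f"%z,"c",ce,"L %.1f W %.1f ang %.1f"%(L,W,a))
q=P[(proj([[616,-317,123]],K,T)[0]+.5).astype(int)[1],(proj([[616,-317,123]],K,T)[0]+.5).astype(int)[0]]
print("pad pt",q, "t",get_obs()["t"])
if len(sys.argv)>1: save(sys.argv[1],im)
E
python3 look.py top1; python3 - <<'E'
from h import *
im,d,K,T=cam("side"); s=im[150:330,180:460]; save("side1",cv2.resize(s,None,fx=2.5,fy=2.5,interpolation=cv2.INTER_CUBIC))
E
```

```text
t: 7.43
ee_pos: [617.6, -316.5, 198.5]
orientation: [-2.079, -2.352, 0.001]
ft_force: [-0.3, 0.6, -0.4]
width: 69.8
grasp_force: 0.0
brown z 52.8 c [ 568.9 -154.6] L 117.3 W 42.0 ang -81.7
brown z 32.5 c [ 419.2 -204.4] L 78.4 W 43.3 ang -39.3
dark z 3.9 c [618.6 239.9] L 277.0 W 134.3 ang -78.0
dark z 3.9 c [454.6 212.4] L 276.8 W 100.7 ang -82.2
pad pt [ 551.6 -215.8  583.6] t 7.4833
```

View pics/side1.png

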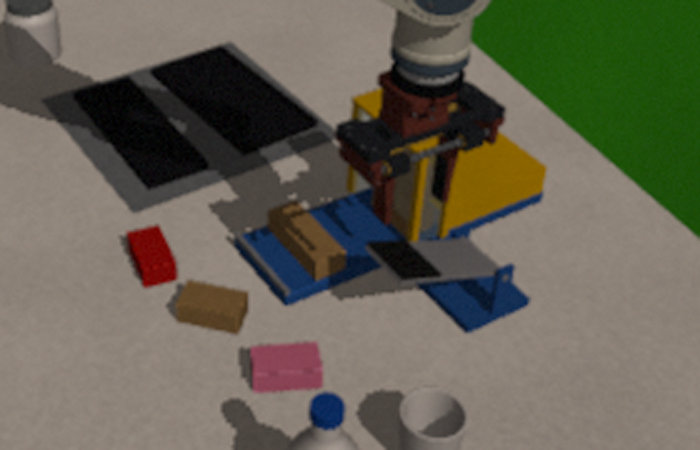

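View pics/top1.png

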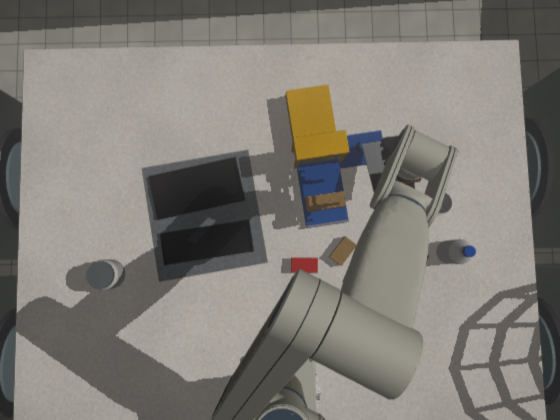

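```bash
python3 plan.py 569,-154,140,8 569,-154,34,8 569,-154,150,8 600,110,150,101.8
```

```text
at [ 617.7 -316.7  198.5] yaw 7.0 q [-0.49  0.55  1.48  0.    1.11 -0.61] w 70.1 gf 0.0 F [-0.6 -0.  -0.3] t 7.5
569,-154,140,8 twist [-0.1 -0.1 -1. ] shift mm [167.9 -25.6  58.5] len 180
569,-154,34,8 twist [0. 0. 0.] shift mm [  0.   0. 106.] len 106
569,-154,150,8 twist [0. 0. 0.] shift mm [   0.    0. -116.] len 116
600,110,150,101.8 twist [ 0.   0.  86.2] shift mm [  84.3 -252.1    0. ] len 266
```

```bash
python3 -m creep '{"delta_pos":[[0.021,-0.0032,0.0073],[0.021,-0.0032,0.0073],[0.021,-0.0032,0.0073],[0.021,-0.0032,0.0073],[0.021,-0.0032,0.0073],[0.021,-0.0032,0.0073],[0.021,-0.0032,0.0073],[0.021,-0.0032,0.0074],[0,0,0.016],[0,0,0.016],[0,0,0.016],[0,0,0.016],[0,0,0.016],[0,0,0.016],[0,0,0.01]],"twist":[[0,0,-1],[0,0,0],[0,0,0],[0,0,0],[0,0,0],[0,0,0],[0,0,0],[0,0,0],[0,0,0],[0,0,0],[0,0,0],[0,0,0],[0,0,0],[0,0,0],[0,0,0]]}'
python3 -m creep '{"delta_pos":[[0,0,0],[0,0,0],[0,0,0],[0,0,0],[0,0,0],[0,0,0]],"twist":[[0,0,0],[0,0,0],[0,0,0],[0,0,0],[0,0,0],[0,0,0]]}' 0
```

```text
t: 8.78
ee_pos: [568.6, -153.8, 33.2]
orientation: [-2.058, -2.37, 0.002]
ft_force: [0.1, 0.3, -0.6]
width: 70.1
grasp_force: 0.0
t: 9.28
ee_pos: [570.6, -154.4, 36.5]
orientation: [2.059, 2.371, 0.001]
ft_force: [0.7, 0.5, 3.6]
width: 44.8
grasp_force: 30.0
```

```bash
python3 -m creep '{"delta_pos":[[0,0,-0.008],[0,0,-0.016],[0,0,-0.016],[0,0,-0.016],[0,0,-0.016],[0,0,-0.016],[0,0,-0.016],[0,0,-0.01]],"twist":[[0,0,0],[0,0,0],[0,0,0],[0,0,0],[0,0,0],[0,0,0],[0,0,0],[0,0,0]]}'
python3 -m creep '{"delta_pos":[[0,0,0],[0,0,0],[0,0,0],[0,0,0],[0,0,0],[0,0,0],[0,0,0],[0,0,0],[0,0,0],[0,0,0],[0,0,0],[0,0,0],[0,0,0],[0,0,0]],"twist":[[0,0,6.16],[0,0,6.16],[0,0,6.16],[0,0,6.16],[0,0,6.16],[0,0,6.16],[0,0,6.16],[0,0,6.16],[0,0,6.16],[0,0,6.16],[0,0,6.16],[0,0,6.16],[0,0,6.16],[0,0,6.16]]}'
python3 look.py; python3 plan.py 627,206,100,101.8 627,206,18,101.8
```

```text
t: 9.95
ee_pos: [570.5, -154.3, 151.9]
orientation: [2.059, 2.37, 0.002]
ft_force: [-0.6, -0.2, -0.9]
width: 44.6
grasp_force: 30.0
t: 11.12
ee_pos: [569.7, -154.1, 149.8]
orientation: [-3.126, -0.315, 0.0]
ft_force: [0.7, -0.7, -0.5]
width: 44.9
grasp_force: 30.0
dark z 4.1 c [619.5 240.9] L 276.0 W 138.1 ang -79.0
dark z 4.0 c [455.2 211.5] L 278.8 W 101.3 ang -82.2
pad pt [ 616.5 -316.1  125.8] t 11.1667
at [ 569.7 -154.1  149.8] yaw -78.9 q [-0.28  0.46  1.76 -0.    0.92  1.09] w 44.4 gf 30.0 F [ 0.  -0.3 -0.7] t 11.2
627,206,100,101.8 twist [-0.   0.  -0.7] shift mm [ 129.7 -340.8   49.8] len 368
627,206,18,101.8 twist [0. 0. 0.] shift mm [ 0.  0. 82.] len 82
```

```bash
python3 -m creep '{"delta_pos":[[0.00865,-0.0227,0.0033],[0.00865,-0.0227,0.0033],[0.00865,-0.0227,0.0033],[0.00865,-0.0227,0.0033],[0.00865,-0.0227,0.0033],[0.00865,-0.0227,0.0033],[0.00865,-0.0227,0.0033],[0.00865,-0.0227,0.0033],[0.00865,-0.0227,0.0033],[0.00865,-0.0227,0.0033],[0.00865,-0.0227,0.0033],[0.00865,-0.0227,0.0033],[0.00865,-0.0227,0.0033],[0.00865,-0.0227,0.0033],[0.00865,-0.0227,0.0033],[0,0,0]],"twist":[[0,0,-0.4],[0,0,0],[0,0,0],[0,0,0],[0,0,0],[0,0,0],[0,0,0],[0,0,0],[0,0,0],[0,0,0],[0,0,0],[0,0,0],[0,0,0],[0,0,0],[0,0,0],[0,0,0]]}'
python3 plan.py 627,206,100,101.5 627,206,18,101.5
python3 - <<'E'
from h import *
im,d,K,T=cam("wrist"); save("w1",im)
E
```

```text
t: 12.5
ee_pos: [625.2, 209.9, 99.8]
orientation: [-3.122, -0.342, -0.001]
ft_force: [-0.3, -0.1, 0.2]
width: 44.8
grasp_force: 30.0
at [625.2 209.9  99.8] yaw -77.5 q [0.31 0.62 1.62 0.   0.9  1.66] w 44.8 gf 30.0 F [-0.3 -0.1  0.2] t 12.5
627,206,100,101.5 twist [-0.1 -0.   1. ] shift mm [ 1.   4.2 -0.2] len 4
627,206,18,101.5 twist [0. 0. 0.] shift mm [ 0.  0. 82.] len 82
```

View pics/w1.png

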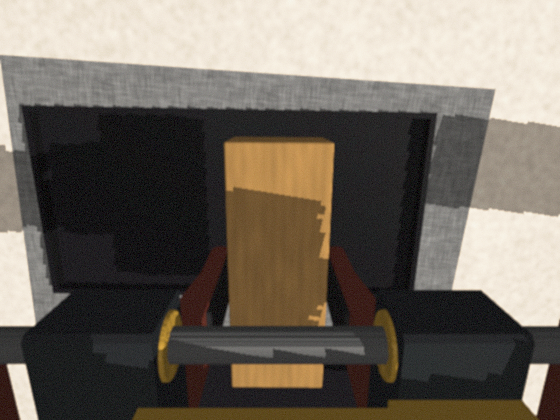

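The wrist view shows the pack in the grip at (280,260) over the tray, with the tray turned about 1° against it; I correct and lower.

```bash
python3 -m creep '{"delta_pos":[[0.001,0.004,0.010],[0,0,0.016],[0,0,0.016],[0,0,0.016],[0,0,0.01],[0,0,0.006],[0,0,0.004],[0,0,0.002],[0,0,0]],"twist":[[0,0,1],[0,0,0],[0,0,0],[0,0,0],[0,0,0],[0,0,0],[0,0,0],[0,0,0],[0,0,0]]}'
python3 plan.py 627,206,18,101.5
```

```text
t: 13.3
ee_pos: [627.2, 202.0, 20.7]
orientation: [-3.127, -0.306, -0.001]
ft_force: [1.2, 0.2, 0.5]
width: 44.7
grasp_force: 30.0
at [627.2 202.   20.7] yaw -78.8 q [ 0.29  0.73  1.64 -0.    0.77  1.67] w 44.7 gf 30.0 F [1.2 0.2 0.5] t 13.3
627,206,18,101.5 twist [ 0.  -0.  -0.3] shift mm [ 0.6 -3.9  2.7] len 5
```

```bash
python3 -m creep '{"delta_pos":[[0,0,0],[0,0,0]],"twist":[[0,0,0],[0,0,0]]}'; python3 look.py;python3 plan.py 627,206,18,101.5
```

```text
t: 13.47
ee_pos: [627.2, 202.3, 20.6]
orientation: [-3.126, -0.306, -0.001]
ft_force: [0.8, -0.4, -0.2]
width: 44.7
grasp_force: 30.0
brown z 32.5 c [ 419.1 -204.2] L 78.1 W 42.7 ang -38.8
dark z 4.3 c [599.2 349.6] L 136.6 W 57.0 ang 11.2
dark z 4.1 c [463.5  83.6] L 94.4 W 68.8 ang 7.1
dark z 4.6 c [630.3 126.4] L 106.9 W 45.6 ang 11.9
pad pt [ 617.1 -317.   121.7] t 13.5167
at [627.1 202.3  20.5] yaw -78.8 q [ 0.29  0.73  1.64 -0.    0.77  1.67] w 44.8 gf 30.0 F [ 0.4 -0.7 -0.3] t 13.5
627,206,18,101.5 twist [-0.  -0.  -0.3] shift mm [ 0.6 -3.6  2.5] len 4
```

```bash
python3 -m creep '{"delta_pos":[[0.0005,-0.0035,0],[0,0,0.0015],[0,0,0.001],[0,0,0]],"twist":[[0,0,0],[0,0,0],[0,0,0],[0,0,0]]}'
python3 -m creep '{"delta_pos":[[0,0,0],[0,0,0],[0,0,0],[0,0,0]],"twist":[[0,0,0],[0,0,0],[0,0,0],[0,0,0]]}' 0.66
python3 -m creep '{"delta_pos":[[0,0,-0.01],[0,0,-0.02],[0,0,-0.025],[0,0,-0.025],[0,0,-0.025],[0,0,-0.025],[0,0,-0.02],[0,0,0]],"twist":[[0,0,0],[0,0,0],[0,0,0],[0,0,0],[0,0,0],[0,0,0],[0,0,0],[0,0,0]]}'
python3 plan.py 627,206,168,101.5  617,-317,180,7 617,-317,125,7
```

```text
t: 13.85
ee_pos: [627.5, 206.5, 19.7]
orientation: [-3.126, -0.307, -0.003]
ft_force: [-3.5, -1.4, 14.0]
width: 44.9
grasp_force: 30.0
t: 14.18
ee_pos: [626.4, 205.9, 17.3]
orientation: [3.127, 0.307, -0.001]
ft_force: [-0.9, -0.3, 0.2]
width: 57.8
grasp_force: 0.0
t: 14.85
ee_pos: [629.2, 206.7, 172.9]
orientation: [-3.125, -0.306, -0.012]
ft_force: [1.0, 0.3, 0.7]
width: 57.7
grasp_force: 0.0
at [629.2 206.7 172.9] yaw -78.8 q [ 0.3   0.53  1.58 -0.    1.02  1.67] w 57.7 gf 0.0 F [1.  0.3 0.7] t 14.8
627,206,168,101.5 twist [-0.  -0.5 -0.3] shift mm [-2.3  0.2  4.9] len 5
617,-317,180,7 twist [  0.    0.  -85.5] shift mm [-517.9  -73.7  -12. ] len 523
617,-317,125,7 twist [0. 0. 0.] shift mm [ 0.  0. 55.] len 55
```

```bash
python3 look.py
python3 -m creep '{"delta_pos":[[0,0,0],[0,0,0],[0,0,0],[0,0,0],[0,0,0],[0,0,0],[0,0,0],[0,0,0],[0,0,0],[0,0,0],[0,0,0],[0,0,0],[0,0,0],[0,0,0]],"twist":[[0,0,-6.12],[0,0,-6.12],[0,0,-6.12],[0,0,-6.12],[0,0,-6.12],[0,0,-6.12],[0,0,-6.12],[0,0,-6.12],[0,0,-6.12],[0,0,-6.12],[0,0,-6.12],[0,0,-6.12],[0,0,-6.12],[0,0,-6.12]]}' 0
python3 -m creep '{"delta_pos":[[-0.0259,-0.0038,0],[-0.0259,-0.0038,0],[-0.0259,-0.0038,0],[-0.0259,-0.0038,0],[-0.0259,-0.0038,0],[-0.0259,-0.0038,0],[-0.0259,-0.0038,0],[-0.0259,-0.0038,0],[-0.0259,-0.0038,0],[-0.0259,-0.0038,0],[-0.0259,-0.0038,0],[-0.0259,-0.0038,0],[-0.0259,-0.0038,0],[-0.0259,-0.0038,0],[-0.0259,-0.0038,0],[-0.0259,-0.0038,0],[-0.0259,-0.0038,0],[-0.0259,-0.0038,0],[-0.0259,-0.0038,0],[-0.0259,-0.0038,0]],"twist":[[0,0,0],[0,0,0],[0,0,0],[0,0,0],[0,0,0],[0,0,0],[0,0,0],[0,0,0],[0,0,0],[0,0,0],[0,0,0],[0,0,0],[0,0,0],[0,0,0],[0,0,0],[0,0,0],[0,0,0],[0,0,0],[0,0,0],[0,0,0]]}'
python3 look.py
python3 plan.py 617,-317,125,7 617,-317,46,7
```

```text
brown z 32.3 c [ 419.1 -204.3] L 78.1 W 42.8 ang -38.8
dark z 3.7 c [462.6  90.7] L 95.1 W 83.0 ang 8.5
dark z 4.0 c [630.5 133.3] L 109.4 W 59.6 ang 11.6
dark z 5.1 c [595.7 366.5] L 135.2 W 22.3 ang 11.4
dark z 273.5 c [626.3 291.3] L 37.2 W 31.5 ang 90.0
pad pt [ 616.  -315.2  129.8] t 14.9
t: 16.07
ee_pos: [625.5, 205.5, 165.8]
orientation: [-2.077, -2.355, 0.004]
ft_force: [-0.2, 0.4, 0.9]
width: 0.5
grasp_force: 0.0
t: 17.73
ee_pos: [612.0, -318.3, 165.7]
orientation: [-2.082, -2.349, 0.001]
ft_force: [-0.6, -0.6, -0.2]
width: 0.7
grasp_force: 0.0
brown z 36.0 c [627.2 203.2] L 122.2 W 48.6 ang 10.4
brown z 32.4 c [ 419.2 -204.4] L 78.4 W 43.3 ang -39.3
dark z 5.5 c [618.5 240.5] L 276.9 W 133.4 ang -78.1
dark z 4.0 c [450.  186.4] L 276.1 W 100.4 ang -82.4
pad pt [ 555.8 -222.3  553.7] t 17.7833
at [ 612.  -323.   165.9] yaw 6.8 q [-0.5   0.58  1.51 -0.    1.05 -0.62] w 0.6 gf 0.0 F [-0.5 -2.8  0.5] t 17.8
617,-317,125,7 twist [-0.1  0.1 -0.2] shift mm [ 5.3  5.7 40.9] len 42
617,-317,46,7 twist [0. 0. 0.] shift mm [ 0.  0. 79.] len 79
```

```bash
python3 -m creep '{"delta_pos":[[0.0025,0.003,0.01],[0.0025,0.003,0.01],[0,0,0.01],[0,0,0.01],[0,0,0.004],[0,0,0.004],[0,0,0.004],[0,0,0.004],[0,0,0.004],[0,0,0.004],[0,0,0.004],[0,0,0.004],[0,0,0.004],[0,0,0.004]],"twist":[[0,0,0],[0,0,0],[0,0,0],[0,0,0],[0,0,0],[0,0,0],[0,0,0],[0,0,0],[0,0,0],[0,0,0],[0,0,0],[0,0,0],[0,0,0],[0,0,0]]}'
python3 -m creep '{"delta_pos":[[0,0,0.004],[0,0,0.004],[0,0,0.004],[0,0,0.004],[0,0,0.004],[0,0,0.004],[0,0,0.004],[0,0,0.004],[0,0,0.002],[0,0,0.002]],"twist":[[0,0,0],[0,0,0],[0,0,0],[0,0,0],[0,0,0],[0,0,0],[0,0,0],[0,0,0],[0,0,0],[0,0,0]]}'
```

```text
t: 18.95
ee_pos: [618.3, -311.8, 88.2]
orientation: [2.083, 2.351, -0.001]
ft_force: [-4.9, -0.5, 8.0]
width: 0.5
grasp_force: 3.1
t: 19.78
ee_pos: [619.0, -311.7, 52.4]
orientation: [2.083, 2.35, 0.0]
ft_force: [-1.2, 1.1, 7.6]
width: 0.0
grasp_force: 3.5
```

```bash
python3 -m creep '{"delta_pos":[[0,0,0.002],[0,0,0.002],[0,0,0.002],[0,0,0.0015],[0,0,0]],"twist":[[0,0,0],[0,0,0],[0,0,0],[0,0,0],[0,0,0]]}'
python3 -m creep '{"delta_pos":[[0,0,-0.006],[0,0,-0.012],[0,0,-0.02],[0,0,-0.025],[0,0,-0.025],[0,0,-0.025],[0,0,-0.025],[0,0,-0.012],[0,0,0],[0,0,0],[0,0,0],[0,0,0]],"twist":[[0,0,0],[0,0,0],[0,0,0],[0,0,0],[0,0,0],[0,0,0],[0,0,0],[0,0,0],[0,0,0],[0,0,0],[0,0,0],[0,0,0]]}' 0.8
python3 look.py
python3 plan.py 569,-154,140,7.5 569,-154,34,7.5
```

```text
t: 20.2
ee_pos: [619.9, -311.7, 47.2]
orientation: [2.082, 2.349, 0.002]
ft_force: [-5.3, 4.0, 19.8]
width: 0.3
grasp_force: 10.2
t: 21.2
ee_pos: [617.6, -311.3, 192.0]
orientation: [-2.082, -2.348, 0.001]
ft_force: [0.1, 0.5, -1.0]
width: 70.1
grasp_force: 0.0
brown z 36.1 c [627.1 203.6] L 122.4 W 48.1 ang 9.7
brown z 32.6 c [ 418.5 -204.9] L 78.1 W 44.6 ang -38.6
brown z 52.7 c [ 571.3 -163.6] L 78.2 W 42.0 ang -81.7
dark z 5.3 c [618.1 240.4] L 276.2 W 134.1 ang -77.7
dark z 4.0 c [450.  186.5] L 275.9 W 100.4 ang -82.4
pad pt [ 548.9 -211.6  602.6] t 21.25
at [ 617.7 -311.4  192. ] yaw 6.9 q [-0.48  0.55  1.49 -0.    1.1  -0.6 ] w 70.4 gf 0.0 F [-0.2 -0.  -0.3] t 21.2
569,-154,140,7.5 twist [-0.1 -0.1 -0.6] shift mm [162.4 -27.7  52. ] len 173
569,-154,34,7.5 twist [0. 0. 0.] shift mm [  0.   0. 106.] len 106
```

```bash
python3 -m creep '{"delta_pos":[[0.01915,-0.0034,0.0065],[0.01915,-0.0034,0.0065],[0.01915,-0.0034,0.0065],[0.01915,-0.0034,0.0065],[0.01915,-0.0034,0.0065],[0.01915,-0.0034,0.0065],[0.01915,-0.0034,0.0065],[0.01915,-0.0034,0.0065],[0,0,0.016],[0,0,0.016],[0,0,0.016],[0,0,0.016],[0,0,0.016],[0,0,0.016],[0,0,0.009]],"twist":[[0,0,-1],[0,0,0],[0,0,0],[0,0,0],[0,0,0],[0,0,0],[0,0,0],[0,0,0],[0,0,0],[0,0,0],[0,0,0],[0,0,0],[0,0,0],[0,0,0],[0,0,0]]}'
python3 -m creep '{"delta_pos":[[0,0,0],[0,0,0],[0,0,0],[0,0,0],[0,0,0],[0,0,0]],"twist":[[0,0,0],[0,0,0],[0,0,0],[0,0,0],[0,0,0],[0,0,0]]}' 0
python3 -m creep '{"delta_pos":[[0,0,-0.008],[0,0,-0.016],[0,0,-0.016],[0,0,-0.016],[0,0,-0.016],[0,0,-0.016],[0,0,-0.016],[0,0,-0.01],[0,0,0],[0,0,0]],"twist":[[0,0,0],[0,0,0],[0,0,0],[0,0,0],[0,0,0],[0,0,0],[0,0,0],[0,0,0],[0,0,0],[0,0,0]]}'
python3 plan.py 454.8,150.8,100,97.7  454.8,150.8,22,97.7
```

```text
t: 22.5
ee_pos: [569.3, -163.2, 34.4]
orientation: [-2.061, -2.366, 0.002]
ft_force: [-0.1, 0.2, -1.3]
width: 70.7
grasp_force: 0.0
t: 23.0
ee_pos: [571.5, -163.9, 38.0]
orientation: [2.063, 2.368, 0.001]
ft_force: [-0.1, 0.7, 2.8]
width: 44.7
grasp_force: 30.0
t: 23.83
ee_pos: [571.1, -163.8, 151.6]
orientation: [2.063, 2.368, 0.001]
ft_force: [-0.5, -0.2, -0.1]
width: 45.1
grasp_force: 30.0
at [ 571.1 -163.8  151.6] yaw 7.9 q [-0.3   0.47  1.75 -0.    0.92 -0.44] w 45.1 gf 30.0 F [-0.5 -0.2 -0.1] t 23.8
454.8,150.8,100,97.7 twist [  0.    0.1 -89.8] shift mm [ 73.1 327.3  51.6] len 339
454.8,150.8,22,97.7 twist [0. 0. 0.] shift mm [ 0.  0. 78.] len 78
```

```bash
python3 -m creep '{"delta_pos":[[0,0,0],[0,0,0],[0,0,0],[0,0,0],[0,0,0],[0,0,0],[0,0,0],[0,0,0],[0,0,0],[0,0,0],[0,0,0],[0,0,0],[0,0,0],[0,0,0]],"twist":[[0,0,6.44],[0,0,6.44],[0,0,6.44],[0,0,6.44],[0,0,6.44],[0,0,6.44],[0,0,6.44],[0,0,6.44],[0,0,6.44],[0,0,6.44],[0,0,6.44],[0,0,6.44],[0,0,6.44],[0,0,6.44]]}'
python3 -m creep '{"delta_pos":[[-0.0049,-0.0218,0.0034],[-0.0049,-0.0218,0.0034],[-0.0049,-0.0218,0.0034],[-0.0049,-0.0218,0.0034],[-0.0049,-0.0218,0.0034],[-0.0049,-0.0218,0.0034],[-0.0049,-0.0218,0.0034],[-0.0049,-0.0218,0.0034],[-0.0049,-0.0218,0.0034],[-0.0049,-0.0218,0.0034],[-0.0049,-0.0218,0.0034],[-0.0049,-0.0218,0.0034],[-0.0049,-0.0218,0.0034],[-0.0049,-0.0218,0.0034],[-0.0049,-0.0218,0.0034],[0,0,0],[0,0,0],[0,0,0],[0,0,0]],"twist":[[0,0,0],[0,0,0],[0,0,0],[0,0,0],[0,0,0],[0,0,0],[0,0,0],[0,0,0],[0,0,0],[0,0,0],[0,0,0],[0,0,0],[0,0,0],[0,0,0],[0,0,0],[0,0,0],[0,0,0],[0,0,0],[0,0,0]]}'
python3 plan.py 454.8,150.8,100,97.7  454.8,150.8,22,97.7
python3 - <<'E'
from h import *
im,d,K,T=cam("side"); s=im[150:330,120:400]; save("side2",cv2.resize(s,None,fx=2.5,fy=2.5,interpolation=cv2.INTER_CUBIC))
E
```

```text
t: 25.0
ee_pos: [570.0, -163.4, 149.6]
orientation: [-3.134, -0.203, 0.004]
ft_force: [0.6, -0.1, -0.0]
width: 44.8
grasp_force: 30.0
t: 26.58
ee_pos: [454.4, 149.7, 99.9]
orientation: [3.134, 0.21, -0.0]
ft_force: [-0.4, 0.3, -0.0]
width: 44.8
grasp_force: 30.0
at [454.4 149.7  99.9] yaw -82.3 q [ 0.29  0.41  2.03 -0.    0.7   1.73] w 44.8 gf 30.0 F [-0.4  0.3 -0. ] t 26.6
454.8,150.8,100,97.7 twist [ 0.  0. -0.] shift mm [ 0.6 -1.  -0.1] len 1
454.8,150.8,22,97.7 twist [0. 0. 0.] shift mm [ 0.  0. 78.] len 78
```

View pics/side2.png

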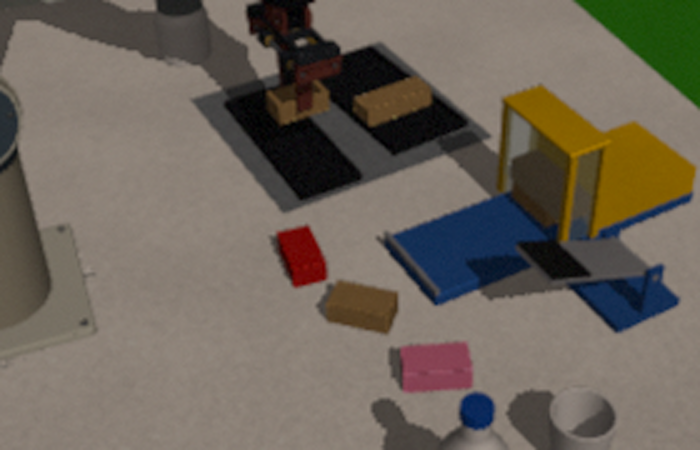

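The side view shows the short pack held over the narrow tray, the long pack lying in the wide tray at (393,100), and packs left in the shaft at (535,190).

```bash
python3 -m creep '{"delta_pos":[[0.0005,-0.001,0.016],[0,0,0.016],[0,0,0.016],[0,0,0.016],[0,0,0.008],[0,0,0.004],[0,0,0.002],[0,0,0],[0,0,0]],"twist":[[0,0,0],[0,0,0],[0,0,0],[0,0,0],[0,0,0],[0,0,0],[0,0,0],[0,0,0],[0,0,0]]}'
python3 -m creep '{"delta_pos":[[0,0,0.001],[0,0,0]],"twist":[[0,0,0],[0,0,0]]}'
```

```text
t: 27.38
ee_pos: [455.1, 151.5, 22.6]
orientation: [-3.134, -0.211, -0.002]
ft_force: [0.5, 0.8, -0.3]
width: 45.2
grasp_force: 30.0
t: 27.55
ee_pos: [455.2, 151.7, 21.8]
orientation: [-3.134, -0.211, -0.003]
ft_force: [-0.1, -1.1, 3.5]
width: 44.6
grasp_force: 30.0
```

```bash
python3 -m creep '{"delta_pos":[[0,0,0],[0,0,0],[0,0,0],[0,0,0]],"twist":[[0,0,0],[0,0,0],[0,0,0],[0,0,0]]}' 0.66
python3 -m creep '{"delta_pos":[[0,0,-0.01],[0,0,-0.02],[0,0,-0.025],[0,0,-0.025],[0,0,-0.025],[0,0,-0.025],[0,0,-0.02],[0,0,0]],"twist":[[0,0,0],[0,0,0],[0,0,0],[0,0,0],[0,0,0],[0,0,0],[0,0,0],[0,0,0]]}'
python3 -m creep '{"delta_pos":[[0,0,0],[0,0,0],[0,0,0],[0,0,0],[0,0,0],[0,0,0],[0,0,0],[0,0,0],[0,0,0],[0,0,0],[0,0,0],[0,0,0],[0,0,0],[0,0,0]],"twist":[[0,0,-6.38],[0,0,-6.38],[0,0,-6.38],[0,0,-6.38],[0,0,-6.38],[0,0,-6.38],[0,0,-6.38],[0,0,-6.38],[0,0,-6.38],[0,0,-6.38],[0,0,-6.38],[0,0,-6.38],[0,0,-6.38],[0,0,-6.38]]}' 0
python3 -m creep '{"delta_pos":[[-0.0242,0.0052,0],[-0.0242,0.0052,0],[-0.0242,0.0052,0],[-0.0242,0.0052,0],[-0.0242,0.0052,0],[-0.0242,0.0052,0],[-0.0242,0.0052,0],[-0.0242,0.0052,0],[-0.0242,0.0052,0],[-0.0242,0.0052,0],[-0.0242,0.0052,0],[-0.0242,0.0052,0],[-0.0242,0.0052,0],[-0.0242,0.0052,0],[-0.0242,0.0052,0],[-0.0242,0.0052,0],[-0.0242,0.0052,0],[-0.0242,0.0052,0],[-0.0242,0.0052,0],[-0.0242,0.0052,0]],"twist":[[0,0,0],[0,0,0],[0,0,0],[0,0,0],[0,0,0],[0,0,0],[0,0,0],[0,0,0],[0,0,0],[0,0,0],[0,0,0],[0,0,0],[0,0,0],[0,0,0],[0,0,0],[0,0,0],[0,0,0],[0,0,0],[0,0,0],[0,0,0]]}'
python3 -m creep '{"delta_pos":[[0,0,0],[0,0,0],[0,0,0]],"twist":[[0,0,0],[0,0,0],[0,0,0]]}'
python3 look.py
python3 plan.py 617,-317,125,7 617,-317,46,7
```

```text
t: 27.88
ee_pos: [454.5, 151.5, 21.1]
orientation: [3.134, 0.212, -0.0]
ft_force: [1.3, 0.4, -0.1]
width: 58.0
grasp_force: 0.0
t: 28.55
ee_pos: [456.8, 152.3, 175.4]
orientation: [-3.133, -0.211, -0.011]
ft_force: [0.8, 0.2, -0.3]
width: 57.9
grasp_force: 0.0
t: 29.72
ee_pos: [453.9, 151.3, 170.6]
orientation: [-2.074, -2.359, 0.001]
ft_force: [0.3, -0.6, 0.3]
width: 0.8
grasp_force: 0.0
t: 31.38
ee_pos: [616.7, -317.0, 170.2]
orientation: [-2.08, -2.352, 0.001]
ft_force: [-0.4, 0.1, 0.4]
width: 0.1
grasp_force: 0.0
t: 31.63
ee_pos: [616.2, -315.4, 170.2]
orientation: [-2.08, -2.352, 0.0]
ft_force: [-0.7, 0.1, 0.8]
width: 0.6
grasp_force: 0.0
brown z 36.2 c [627.3 203.7] L 121.5 W 48.6 ang 10.3
brown z 35.9 c [456.2 148.7] L 82.7 W 46.3 ang 8.3
brown z 32.2 c [ 419.  -204.4] L 78.1 W 43.9 ang -40.0
dark z 5.3 c [618.7 239.4] L 277.0 W 133.8 ang -78.5
dark z 5.1 c [451.2 186.6] L 276.8 W 100.9 ang -81.7
pad pt [ 552.4 -217.   578. ] t 31.6833
at [ 616.3 -315.   170.4] yaw 7.1 q [-0.49  0.58  1.5   0.    1.06 -0.61] w 0.7 gf 0.0 F [0.1 0.1 0.4] t 31.7
617,-317,125,7 twist [-0.1 -0.1  0.1] shift mm [-2.   0.5 45.4] len 45
617,-317,46,7 twist [0. 0. 0.] shift mm [ 0.  0. 79.] len 79
```

```bash
python3 -m creep '{"delta_pos":[[-0.002,0,0.015],[0,0,0.015],[0,0,0.015],[0,0,0.004],[0,0,0.004],[0,0,0.004],[0,0,0.004],[0,0,0.004],[0,0,0.004],[0,0,0.004],[0,0,0.004],[0,0,0.004],[0,0,0.004]],"twist":[[0,0,0],[0,0,0],[0,0,0],[0,0,0],[0,0,0],[0,0,0],[0,0,0],[0,0,0],[0,0,0],[0,0,0],[0,0,0],[0,0,0],[0,0,0]]}'
python3 -m creep '{"delta_pos":[[0,0,0.004],[0,0,0.004],[0,0,0.004],[0,0,0.004],[0,0,0.004],[0,0,0.004],[0,0,0.004],[0,0,0.004],[0,0,0.002],[0,0,0.002],[0,0,0.002],[0,0,0.002],[0,0,0.002],[0,0,0.001],[0,0,0]],"twist":[[0,0,0],[0,0,0],[0,0,0],[0,0,0],[0,0,0],[0,0,0],[0,0,0],[0,0,0],[0,0,0],[0,0,0],[0,0,0],[0,0,0],[0,0,0],[0,0,0],[0,0,0]]}'
python3 -m creep '{"delta_pos":[[0,0,-0.006],[0,0,-0.012],[0,0,-0.02],[0,0,-0.025],[0,0,-0.025],[0,0,-0.025],[0,0,-0.025],[0,0,-0.012],[0,0,0],[0,0,0],[0,0,0],[0,0,0]],"twist":[[0,0,0],[0,0,0],[0,0,0],[0,0,0],[0,0,0],[0,0,0],[0,0,0],[0,0,0],[0,0,0],[0,0,0],[0,0,0],[0,0,0]]}' 0.8
python3 look.py
python3 plan.py 571,-154,140,7.5
```

```text
t: 32.77
ee_pos: [617.0, -318.2, 86.7]
orientation: [-2.08, -2.354, 0.001]
ft_force: [-5.0, 0.3, 6.7]
width: 0.7
grasp_force: 3.1
t: 34.02
ee_pos: [618.8, -318.1, 46.6]
orientation: [2.079, 2.352, 0.002]
ft_force: [-5.7, 2.9, 21.9]
width: -0.2
grasp_force: 11.3
t: 35.02
ee_pos: [616.3, -317.5, 190.9]
orientation: [-2.079, -2.351, 0.001]
ft_force: [0.1, -0.4, -0.1]
width: 70.3
grasp_force: 0.0
brown z 36.2 c [627.4 203.8] L 122.9 W 48.4 ang 10.0
brown z 35.8 c [455.7 148.1] L 81.9 W 45.8 ang 8.7
brown z 32.2 c [ 419.2 -204.4] L 78.4 W 43.3 ang -39.3
brown z 53.0 c [ 568.6 -139.7] L 77.7 W 40.0 ang -83.0
dark z 5.2 c [618.6 239.8] L 277.0 W 133.7 ang -78.1
dark z 4.7 c [450.  186.5] L 276.5 W 100.3 ang -82.2
pad pt [ 553.  -217.9  573.9] t 35.0667
at [ 616.4 -317.6  191. ] yaw 7.0 q [-0.49  0.56  1.49  0.    1.1  -0.62] w 70.1 gf 0.0 F [ 0.2 -0.8  1. ] t 35.1
571,-154,140,7.5 twist [-0.1 -0.1 -0.5] shift mm [168.1 -23.7  51. ] len 177
```

```bash
python3 -m creep '{"delta_pos":[[0.0228,-0.003,0.0064],[0.0228,-0.003,0.0064],[0.0228,-0.003,0.0064],[0.0228,-0.003,0.0064],[0.0228,-0.003,0.0064],[0.0228,-0.003,0.0064],[0.0228,-0.003,0.0064],[0.0228,-0.003,0.0064],[0,0,0.016],[0,0,0.016],[0,0,0.016],[0,0,0.016],[0,0,0.016],[0,0,0.016],[0,0,0.009]],"twist":[[0,0,0],[0,0,0],[0,0,0],[0,0,0],[0,0,0],[0,0,0],[0,0,0],[0,0,0],[0,0,0],[0,0,0],[0,0,0],[0,0,0],[0,0,0],[0,0,0],[0,0,0]]}'
python3 -m creep '{"delta_pos":[[0,0,0],[0,0,0],[0,0,0],[0,0,0],[0,0,0],[0,0,0]],"twist":[[0,0,0],[0,0,0],[0,0,0],[0,0,0],[0,0,0],[0,0,0]]}' 0
python3 -m creep '{"delta_pos":[[0,0,-0.008],[0,0,-0.016],[0,0,-0.016],[0,0,-0.016],[0,0,-0.016],[0,0,-0.016],[0,0,-0.016],[0,0,-0.01],[0,0,0],[0,0,0]],"twist":[[0,0,0],[0,0,0],[0,0,0],[0,0,0],[0,0,0],[0,0,0],[0,0,0],[0,0,0],[0,0,0],[0,0,0]]}'
python3 look.py
python3 plan.py 445.5,222,100,97.8  445.5,222,22,97.8
```

```text
t: 36.32
ee_pos: [569.6, -139.6, 34.2]
orientation: [-2.079, -2.351, 0.003]
ft_force: [-0.3, -0.0, -0.2]
width: 70.3
grasp_force: 0.0
t: 36.82
ee_pos: [571.8, -140.2, 37.8]
orientation: [2.08, 2.352, 0.001]
ft_force: [-0.3, 0.2, 2.5]
width: 45.2
grasp_force: 30.0
t: 37.65
ee_pos: [571.3, -140.0, 151.4]
orientation: [2.08, 2.353, 0.001]
ft_force: [-0.8, -0.5, -1.1]
width: 44.5
grasp_force: 30.0
brown z 35.9 c [626.5 203.4] L 123.6 W 49.1 ang 10.7
brown z 36.1 c [455.3 148.9] L 80.8 W 48.8 ang 7.6
dark z 5.4 c [619.1 240.1] L 278.4 W 138.1 ang -79.2
dark z 5.0 c [451.3 185.9] L 278.2 W 101.3 ang -81.9
pad pt [ 616.8 -316.4  124.2] t 37.7
at [ 570.8 -139.9  150.6] yaw 7.0 q [-0.26  0.46  1.77 -0.    0.92 -0.38] w 44.6 gf 30.0 F [-0.5  0.2 -0.3] t 37.7
445.5,222,100,97.8 twist [-0.   0.  89.2] shift mm [ -75.  -375.5   50.6] len 386
445.5,222,22,97.8 twist [0. 0. 0.] shift mm [ 0.  0. 78.] len 78
```

```bash
python3 -m creep '{"delta_pos":[[0,0,0],[0,0,0],[0,0,0],[0,0,0],[0,0,0],[0,0,0],[0,0,0],[0,0,0],[0,0,0],[0,0,0],[0,0,0],[0,0,0],[0,0,0],[0,0,0]],"twist":[[0,0,6.37],[0,0,6.37],[0,0,6.37],[0,0,6.37],[0,0,6.37],[0,0,6.37],[0,0,6.37],[0,0,6.37],[0,0,6.37],[0,0,6.37],[0,0,6.37],[0,0,6.37],[0,0,6.37],[0,0,6.37]]}'
python3 -m creep '{"delta_pos":[[-0.0047,-0.0235,0.0032],[-0.0047,-0.0235,0.0032],[-0.0047,-0.0235,0.0032],[-0.0047,-0.0235,0.0032],[-0.0047,-0.0235,0.0032],[-0.0047,-0.0235,0.0032],[-0.0047,-0.0235,0.0032],[-0.0047,-0.0235,0.0032],[-0.0047,-0.0235,0.0032],[-0.0047,-0.0235,0.0032],[-0.0047,-0.0235,0.0032],[-0.0047,-0.0235,0.0032],[-0.0047,-0.0235,0.0032],[-0.0047,-0.0235,0.0032],[-0.0047,-0.0235,0.0032],[-0.0047,-0.0235,0.0032],[0,0,0],[0,0,0],[0,0,0],[0,0,0]],"twist":[[0,0,0],[0,0,0],[0,0,0],[0,0,0],[0,0,0],[0,0,0],[0,0,0],[0,0,0],[0,0,0],[0,0,0],[0,0,0],[0,0,0],[0,0,0],[0,0,0],[0,0,0],[0,0,0],[0,0,0],[0,0,0],[0,0,0],[0,0,0]]}'
python3 plan.py 446,222,100,97.8  446,222,22,97.8
```

```text
t: 38.87
ee_pos: [570.2, -139.7, 149.4]
orientation: [-3.134, -0.207, 0.004]
ft_force: [0.3, -0.2, -1.1]
width: 44.7
grasp_force: 30.0
t: 40.53
ee_pos: [445.2, 221.3, 99.4]
orientation: [3.134, 0.214, -0.001]
ft_force: [0.5, -0.2, -0.2]
width: 44.9
grasp_force: 30.0
at [445.2 221.3  99.4] yaw -82.2 q [ 0.44  0.43  1.99 -0.    0.72  1.87] w 44.9 gf 30.0 F [ 0.5 -0.2 -0.2] t 40.5
446,222,100,97.8 twist [0. 0. 0.] shift mm [ 0.9 -0.6 -0.6] len 1
446,222,22,97.8 twist [0. 0. 0.] shift mm [ 0.  0. 78.] len 78
```

```bash
python3 -m creep '{"delta_pos":[[0.001,-0.0005,0.016],[0,0,0.016],[0,0,0.016],[0,0,0.016],[0,0,0.008],[0,0,0.004],[0,0,0.001],[0,0,0],[0,0,0]],"twist":[[0,0,0],[0,0,0],[0,0,0],[0,0,0],[0,0,0],[0,0,0],[0,0,0],[0,0,0],[0,0,0]]}'
python3 -m creep '{"delta_pos":[[0,0,0.001],[0,0,0]],"twist":[[0,0,0],[0,0,0]]}'
```

```text
t: 41.28
ee_pos: [446.6, 222.9, 23.3]
orientation: [-3.134, -0.215, -0.002]
ft_force: [-0.5, 0.5, 0.3]
width: 44.8
grasp_force: 30.0
t: 41.45
ee_pos: [446.5, 223.0, 22.2]
orientation: [-3.134, -0.215, -0.002]
ft_force: [0.5, 0.1, -0.1]
width: 44.7
grasp_force: 30.0
```

```bash
python3 -m creep '{"delta_pos":[[0,0,0.001],[0,0,0]],"twist":[[0,0,0],[0,0,0]]}'
python3 -m creep '{"delta_pos":[[0,0,0],[0,0,0],[0,0,0],[0,0,0]],"twist":[[0,0,0],[0,0,0],[0,0,0],[0,0,0]]}' 0.66
python3 -m creep '{"delta_pos":[[0,0,-0.01],[0,0,-0.02],[0,0,-0.025],[0,0,-0.025],[0,0,-0.025],[0,0,-0.025],[0,0,-0.02],[0,0,0]],"twist":[[0,0,0],[0,0,0],[0,0,0],[0,0,0],[0,0,0],[0,0,0],[0,0,0],[0,0,0]]}'
python3 -m creep '{"delta_pos":[[0,0,0],[0,0,0],[0,0,0],[0,0,0],[0,0,0],[0,0,0],[0,0,0],[0,0,0],[0,0,0],[0,0,0],[0,0,0],[0,0,0],[0,0,0],[0,0,0]],"twist":[[0,0,-6.38],[0,0,-6.38],[0,0,-6.38],[0,0,-6.38],[0,0,-6.38],[0,0,-6.38],[0,0,-6.38],[0,0,-6.38],[0,0,-6.38],[0,0,-6.38],[0,0,-6.38],[0,0,-6.38],[0,0,-6.38],[0,0,-6.38]]}' 0
python3 -m creep '{"delta_pos":[[-0.0278,0.0052,0],[-0.0278,0.0052,0],[-0.0278,0.0052,0],[-0.0278,0.0052,0],[-0.0278,0.0052,0],[-0.0278,0.0052,0],[-0.0278,0.0052,0],[-0.0278,0.0052,0],[-0.0278,0.0052,0],[-0.0278,0.0052,0],[-0.0278,0.0052,0],[-0.0278,0.0052,0],[-0.0278,0.0052,0],[-0.0278,0.0052,0],[-0.0278,0.0052,0],[-0.0278,0.0052,0],[-0.0278,0.0052,0],[-0.0278,0.0052,0],[-0.0278,0.0052,0],[-0.0278,0.0052,0]],"twist":[[0,0,0],[0,0,0],[0,0,0],[0,0,0],[0,0,0],[0,0,0],[0,0,0],[0,0,0],[0,0,0],[0,0,0],[0,0,0],[0,0,0],[0,0,0],[0,0,0],[0,0,0],[0,0,0],[0,0,0],[0,0,0],[0,0,0],[0,0,0]]}'
python3 -m creep '{"delta_pos":[[0,0,0],[0,0,0],[0,0,0]],"twist":[[0,0,0],[0,0,0],[0,0,0]]}'
python3 look.py top2
python3 - <<'E'
from h import *
im,d,K,T=cam("side"); s=im[120:300,180:460]; save("side3",cv2.resize(s,None,fx=2.5,fy=2.5,interpolation=cv2.INTER_CUBIC))
E
python3 plan.py 617,-317,125,7 617,-317,46,7
```

```text
t: 41.62
ee_pos: [446.6, 223.1, 21.5]
orientation: [-3.134, -0.216, -0.002]
ft_force: [-1.7, -1.0, 7.5]
width: 45.0
grasp_force: 30.0
t: 41.95
ee_pos: [446.1, 222.8, 20.7]
orientation: [3.134, 0.215, -0.0]
ft_force: [-0.3, 0.1, -0.5]
width: 57.5
grasp_force: 0.0
t: 42.62
ee_pos: [448.3, 223.9, 175.1]
orientation: [-3.132, -0.215, -0.011]
ft_force: [0.3, 0.5, 0.2]
width: 57.5
grasp_force: 0.0
t: 43.78
ee_pos: [445.6, 222.6, 170.2]
orientation: [-2.071, -2.362, 0.002]
ft_force: [-0.2, -0.4, 0.1]
width: 0.3
grasp_force: 0.0
t: 45.45
ee_pos: [618.5, -317.0, 169.9]
orientation: [-2.077, -2.355, 0.0]
ft_force: [0.5, -0.3, -0.8]
width: 0.7
grasp_force: 0.0
t: 45.7
ee_pos: [617.9, -315.1, 169.7]
orientation: [-2.077, -2.354, 0.0]
ft_force: [-0.3, 0.5, 0.6]
width: 0.8
grasp_force: 0.0
brown z 36.1 c [626.8 203.7] L 122.8 W 48.6 ang 10.4
brown z 35.8 c [448.3 218.8] L 81.2 W 47.9 ang 7.8
brown z 36.1 c [456.2 148.5] L 82.7 W 45.9 ang 8.3
brown z 32.3 c [ 419.1 -204.3] L 78.1 W 43.4 ang -39.4
dark z 5.3 c [618.1 240.2] L 276.9 W 134.1 ang -77.5
dark z 6.4 c [450.9 186.8] L 276.3 W 100.3 ang -81.7
pad pt [ 551.4 -215.5  585. ] t 45.75
at [ 618.2 -314.5  170.3] yaw 7.2 q [-0.49  0.58  1.5   0.    1.06 -0.61] w 0.4 gf 0.0 F [-0.1 -0.1  0.5] t 45.8
617,-317,125,7 twist [-0.1 -0.1  0.2] shift mm [-2.4 -1.5 45.3] len 45
617,-317,46,7 twist [0. 0. 0.] shift mm [ 0.  0. 79.] len 79
```

View pics/side3.png

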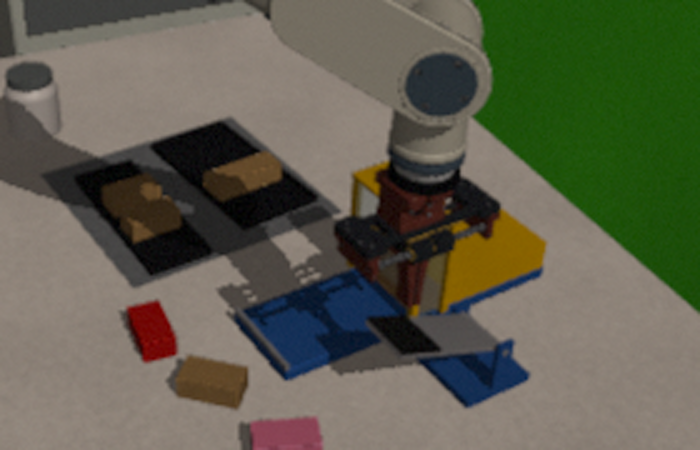

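The side view shows both trays' packs lying flat; the gripper hides the shaft window, so I fetch the loose pack now and look at the shaft with the arm away.

```bash
python3 plan.py 419,-204,120,50.8 419,-204,15,50.8
```

```text
at [ 618.2 -314.5  170.3] yaw 7.2 q [-0.49  0.58  1.5   0.    1.06 -0.61] w 0.4 gf 0.0 F [-0.1 -0.1  0.5] t 45.8
419,-204,120,50.8 twist [ -0.   -0.1 -43.6] shift mm [224.2 -40.3  50.3] len 233
419,-204,15,50.8 twist [ 0.  0. -0.] shift mm [  0.   0. 105.] len 105
```

```bash
python3 -m creep '{"delta_pos":[[0,0,0],[0,0,0],[0,0,0],[0,0,0],[0,0,0],[0,0,0],[0,0,0],[0.0224,-0.004,0.005],[0.0224,-0.004,0.005],[0.0224,-0.004,0.005],[0.0224,-0.004,0.005],[0.0224,-0.004,0.005],[0.0224,-0.004,0.005],[0.0224,-0.004,0.005],[0.0224,-0.004,0.005],[0.0224,-0.004,0.005],[0.0224,-0.004,0.005]],"twist":[[0,0,-6.23],[0,0,-6.23],[0,0,-6.23],[0,0,-6.23],[0,0,-6.23],[0,0,-6.23],[0,0,-6.23],[0,0,0],[0,0,0],[0,0,0],[0,0,0],[0,0,0],[0,0,0],[0,0,0],[0,0,0],[0,0,0],[0,0,0]]}' 0.8
python3 - <<'E'
from h import *
im,d,K,T=cam("side"); s=im[170:290,290:430]; save("side4",cv2.resize(s,None,fx=4.5,fy=4.5,interpolation=cv2.INTER_CUBIC))
E
python3 plan.py 419,-204,120,50.8 419,-204,15,50.8
```

```text
t: 47.22
ee_pos: [418.7, -203.6, 120.8]
orientation: [1.052, 2.96, 0.0]
ft_force: [-0.1, -0.2, 0.5]
width: 70.2
grasp_force: 0.0
at [ 413.5 -200.8  119.2] yaw 50.9 q [-0.48  0.35  2.06  0.    0.74 -1.37] w 70.4 gf 0.0 F [-4.   1.7 -2.6] t 47.3
419,-204,120,50.8 twist [-0.1 -0.4  0.1] shift mm [-6.2  1.  -0.8] len 6
419,-204,15,50.8 twist [0. 0. 0.] shift mm [  0.   0. 105.] len 105
```

View pics/side4.png

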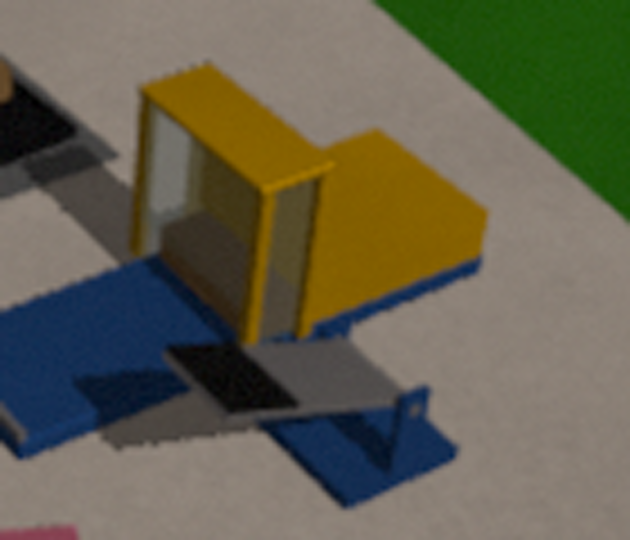

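The crop shows a pack still in the shaft (about (210,265)), so one more stroke is due. The pick of the loose pack comes first.

```bash
python3 -m creep '{"delta_pos":[[0,0,0],[0,0,0],[0,0,0]],"twist":[[0,0,0],[0,0,0],[0,0,0]]}';python3 plan.py 419,-204,120,50.8 419,-204,15,50.8
```

```text
t: 47.52
ee_pos: [421.3, -205.5, 121.3]
orientation: [1.052, 2.958, -0.0]
ft_force: [-0.1, 0.3, -0.3]
width: 70.2
grasp_force: 0.0
at [ 421.3 -205.5  121.3] yaw 50.8 q [-0.48  0.36  2.04 -0.    0.74 -1.37] w 70.2 gf 0.0 F [-0.1  0.3 -0.3] t 47.5
419,-204,120,50.8 twist [0.  0.1 0. ] shift mm [ 2.7 -0.3  1.3] len 3
419,-204,15,50.8 twist [ 0.  0. -0.] shift mm [  0.   0. 105.] len 105
```

```bash
python3 -m creep '{"delta_pos":[[0.0025,0,0.016],[0,0,0.016],[0,0,0.016],[0,0,0.016],[0,0,0.016],[0,0,0.016],[0,0,0.01],[0,0,0]],"twist":[[0,0,0],[0,0,0],[0,0,0],[0,0,0],[0,0,0],[0,0,0],[0,0,0],[0,0,0]]}'
python3 -m creep '{"delta_pos":[[0,0,0],[0,0,0],[0,0,0],[0,0,0],[0,0,0],[0,0,0]],"twist":[[0,0,0],[0,0,0],[0,0,0],[0,0,0],[0,0,0],[0,0,0]]}' 0
python3 -m creep '{"delta_pos":[[0,0,-0.008],[0,0,-0.016],[0,0,-0.016],[0,0,-0.016],[0,0,-0.016],[0,0,-0.016],[0,0,-0.016],[0,0,-0.016],[0,0,0],[0,0,0]],"twist":[[0,0,0],[0,0,0],[0,0,0],[0,0,0],[0,0,0],[0,0,0],[0,0,0],[0,0,0],[0,0,0],[0,0,0]]}'
python3 look.py
python3 plan.py 465,79.2,100,97.8 465,79.2,22,97.8
```

```text
t: 48.18
ee_pos: [417.8, -203.4, 13.1]
orientation: [-1.053, -2.957, -0.0]
ft_force: [-0.8, 0.7, -0.0]
width: 70.1
grasp_force: 0.0
t: 48.68
ee_pos: [418.6, -203.9, 15.4]
orientation: [1.054, 2.958, -0.0]
ft_force: [-1.0, -0.0, 7.1]
width: 44.6
grasp_force: 30.0
t: 49.52
ee_pos: [418.4, -203.8, 135.5]
orientation: [1.053, 2.957, -0.001]
ft_force: [0.1, -0.4, -0.9]
width: 44.9
grasp_force: 30.0
brown z 35.7 c [626.9 203.5] L 123.1 W 49.1 ang 10.8
brown z 36.0 c [448.3 219.6] L 81.5 W 50.5 ang 7.9
brown z 36.2 c [456.1 149. ] L 82.7 W 49.0 ang 8.0
dark z 5.2 c [619.  241.8] L 274.9 W 131.8 ang -77.8
dark z 6.5 c [448.1 185.3] L 277.8 W 98.3 ang -82.4
pad pt [ 616.7 -316.4  124.3] t 49.5667
at [ 417.8 -203.5  134.7] yaw 50.8 q [-0.48  0.33  2.04 -0.    0.77 -1.37] w 44.6 gf 30.0 F [ 0.3  0.1 -1.1] t 49.6
465,79.2,100,97.8 twist [ -0.   0. -47.] shift mm [-85.1 273.7  34.7] len 289
465,79.2,22,97.8 twist [0. 0. 0.] shift mm [ 0.  0. 78.] len 78
```

```bash
python3 -m creep '{"delta_pos":[[0,0,0],[0,0,0],[0,0,0],[0,0,0],[0,0,0],[0,0,0],[0,0,0],[0,0,0]],"twist":[[0,0,-5.88],[0,0,-5.88],[0,0,-5.88],[0,0,-5.88],[0,0,-5.88],[0,0,-5.88],[0,0,-5.88],[0,0,-5.88]]}'
python3 -m creep '{"delta_pos":[[-0.0071,0.023,0.0029],[-0.0071,0.023,0.0029],[-0.0071,0.023,0.0029],[-0.0071,0.023,0.0029],[-0.0071,0.023,0.0029],[-0.0071,0.023,0.0029],[-0.0071,0.023,0.0029],[-0.0071,0.023,0.0029],[-0.0071,0.023,0.0029],[-0.0071,0.023,0.0029],[-0.0071,0.023,0.0029],[-0.0071,0.023,0.0029],[0,0,0],[0,0,0],[0,0,0],[0,0,0]],"twist":[[0,0,0],[0,0,0],[0,0,0],[0,0,0],[0,0,0],[0,0,0],[0,0,0],[0,0,0],[0,0,0],[0,0,0],[0,0,0],[0,0,0],[0,0,0],[0,0,0],[0,0,0],[0,0,0]]}'
python3 plan.py 464.8,81.2,100,97.8 464.8,81.2,22,97.8
```

```text
t: 50.23
ee_pos: [417.1, -203.2, 133.4]
orientation: [0.222, -3.132, -0.002]
ft_force: [-0.9, 0.4, -0.8]
width: 44.7
grasp_force: 30.0
t: 51.57
ee_pos: [464.2, 80.6, 99.4]
orientation: [0.213, -3.133, 0.0]
ft_force: [0.9, 0.6, -1.1]
width: 44.5
grasp_force: 30.0
at [464.2  80.6  99.4] yaw 97.8 q [ 0.15  0.4   2.04 -0.    0.7  -1.56] w 44.5 gf 30.0 F [ 0.9  0.6 -1.1] t 51.6
464.8,81.2,100,97.8 twist [-0.  -0.1 -0. ] shift mm [-0.7  0.6 -0.6] len 1
464.8,81.2,22,97.8 twist [0. 0. 0.] shift mm [ 0.  0. 78.] len 78
```

```bash
python3 -m creep '{"delta_pos":[[-0.0005,0.0005,0.016],[0,0,0.016],[0,0,0.016],[0,0,0.016],[0,0,0.008],[0,0,0.004],[0,0,0.001],[0,0,0.001],[0,0,0]],"twist":[[0,0,0],[0,0,0],[0,0,0],[0,0,0],[0,0,0],[0,0,0],[0,0,0],[0,0,0],[0,0,0]]}'
python3 -m creep '{"delta_pos":[[0,0,0.001],[0,0,0.001],[0,0,0]],"twist":[[0,0,0],[0,0,0],[0,0,0]]}'
```

```text
t: 52.32
ee_pos: [465.7, 81.9, 22.4]
orientation: [-0.214, 3.133, 0.0]
ft_force: [0.0, -0.5, -0.3]
width: 44.7
grasp_force: 30.0
t: 52.57
ee_pos: [465.4, 82.0, 20.1]
orientation: [-0.215, 3.134, 0.0]
ft_force: [-0.8, 0.3, -1.2]
width: 44.8
grasp_force: 30.0
```

```bash
python3 -m creep '{"delta_pos":[[0,0,0.001],[0,0,0]],"twist":[[0,0,0],[0,0,0]]}'
python3 -m creep '{"delta_pos":[[0,0,0.0005],[0,0,0]],"twist":[[0,0,0],[0,0,0]]}'
```

```text
t: 52.73
ee_pos: [465.5, 82.1, 19.3]
orientation: [-0.215, 3.134, 0.0]
ft_force: [-1.3, -0.0, 4.9]
width: 44.5
grasp_force: 30.0
t: 52.9
ee_pos: [465.5, 82.1, 19.3]
orientation: [-0.215, 3.134, 0.0]
ft_force: [-3.7, -0.2, 12.5]
width: 44.8
grasp_force: 30.0
```

```bash
python3 -m creep '{"delta_pos":[[0,0,0],[0,0,0],[0,0,0],[0,0,0]],"twist":[[0,0,0],[0,0,0],[0,0,0],[0,0,0]]}' 0.66
python3 -m creep '{"delta_pos":[[0,0,-0.01],[0,0,-0.02],[0,0,-0.025],[0,0,-0.025],[0,0,-0.025],[0,0,-0.025],[0,0,-0.02],[0,0,0]],"twist":[[0,0,0],[0,0,0],[0,0,0],[0,0,0],[0,0,0],[0,0,0],[0,0,0],[0,0,0]]}'
python3 -m creep '{"delta_pos":[[0,0,0],[0,0,0],[0,0,0],[0,0,0],[0,0,0],[0,0,0],[0,0,0],[0,0,0],[0,0,0],[0,0,0],[0,0,0],[0,0,0],[0,0,0],[0,0,0]],"twist":[[0,0,6.48],[0,0,6.48],[0,0,6.48],[0,0,6.48],[0,0,6.48],[0,0,6.48],[0,0,6.48],[0,0,6.48],[0,0,6.48],[0,0,6.48],[0,0,6.48],[0,0,6.48],[0,0,6.48],[0,0,6.48]]}' 0
python3 -m creep '{"delta_pos":[[-0.0244,0.006,0],[-0.0244,0.006,0],[-0.0244,0.006,0],[-0.0244,0.006,0],[-0.0244,0.006,0],[-0.0244,0.006,0],[-0.0244,0.006,0],[-0.0244,0.006,0],[-0.0244,0.006,0],[-0.0244,0.006,0],[-0.0244,0.006,0],[-0.0244,0.006,0],[-0.0244,0.006,0],[-0.0244,0.006,0],[-0.0244,0.006,0],[-0.0244,0.006,0],[-0.0244,0.006,0],[0,0,0],[0,0,0],[0,0,0]],"twist":[[0,0,0],[0,0,0],[0,0,0],[0,0,0],[0,0,0],[0,0,0],[0,0,0],[0,0,0],[0,0,0],[0,0,0],[0,0,0],[0,0,0],[0,0,0],[0,0,0],[0,0,0],[0,0,0],[0,0,0],[0,0,0],[0,0,0],[0,0,0]]}'
python3 look.py
python3 plan.py 617,-317,125,7 617,-317,42.3,7
```

```text
t: 53.23
ee_pos: [465.2, 82.0, 18.3]
orientation: [0.215, -3.134, 0.0]
ft_force: [-0.7, -0.0, 0.6]
width: 58.1
grasp_force: 0.0
t: 53.9
ee_pos: [467.5, 82.4, 172.6]
orientation: [-0.214, 3.127, 0.001]
ft_force: [0.9, -0.1, -0.2]
width: 58.0
grasp_force: 0.0
t: 55.07
ee_pos: [464.6, 81.9, 167.9]
orientation: [-2.086, -2.349, 0.001]
ft_force: [0.2, -0.9, 0.0]
width: 0.2
grasp_force: 0.0
t: 56.73
ee_pos: [616.9, -316.3, 167.4]
orientation: [-2.078, -2.353, 0.0]
ft_force: [0.9, -0.9, -0.8]
width: 0.3
grasp_force: 0.0
brown z 36.3 c [626.8 203.5] L 122.7 W 48.4 ang 10.2
brown z 35.4 c [448.4 219. ] L 81.4 W 48.4 ang 6.8
brown z 36.0 c [456.2 148.5] L 82.7 W 45.9 ang 8.3
brown z 36.3 c [464.3  79.2] L 81.1 W 45.9 ang 6.3
dark z 5.3 c [618.5 240.1] L 276.3 W 134.1 ang -78.1
dark z 11.8 c [449.2 190.1] L 269.0 W 100.8 ang -82.6
pad pt [ 551.  -214.9  587.4] t 56.7833
at [ 617.  -315.9  167.7] yaw 7.1 q [-0.49  0.58  1.5   0.    1.06 -0.61] w 0.4 gf 0.0 F [-0.1 -0.5 -0.3] t 56.8
617,-317,125,7 twist [-0.1 -0.1  0.1] shift mm [-1.1 -0.2 42.7] len 43
617,-317,42.3,7 twist [0. 0. 0.] shift mm [ 0.   0.  82.7] len 83
```

```bash
python3 -m creep '{"delta_pos":[[-0.001,0,0.0145],[0,0,0.0145],[0,0,0.0145],[0,0,0.004],[0,0,0.004],[0,0,0.004],[0,0,0.004],[0,0,0.004],[0,0,0.004],[0,0,0.004],[0,0,0.004],[0,0,0.004],[0,0,0.004]],"twist":[[0,0,0],[0,0,0],[0,0,0],[0,0,0],[0,0,0],[0,0,0],[0,0,0],[0,0,0],[0,0,0],[0,0,0],[0,0,0],[0,0,0],[0,0,0]]}'
python3 -m creep '{"delta_pos":[[0,0,0.004],[0,0,0.004],[0,0,0.004],[0,0,0.004],[0,0,0.004],[0,0,0.004],[0,0,0.004],[0,0,0.004],[0,0,0.002],[0,0,0.002],[0,0,0.002],[0,0,0.002],[0,0,0.002],[0,0,0]],"twist":[[0,0,0],[0,0,0],[0,0,0],[0,0,0],[0,0,0],[0,0,0],[0,0,0],[0,0,0],[0,0,0],[0,0,0],[0,0,0],[0,0,0],[0,0,0],[0,0,0]]}'
python3 -m creep '{"delta_pos":[[0,0,-0.006],[0,0,-0.012],[0,0,-0.02],[0,0,-0.025],[0,0,-0.025],[0,0,-0.025],[0,0,-0.025],[0,0,-0.012],[0,0,0],[0,0,0],[0,0,0],[0,0,0]],"twist":[[0,0,0],[0,0,0],[0,0,0],[0,0,0],[0,0,0],[0,0,0],[0,0,0],[0,0,0],[0,0,0],[0,0,0],[0,0,0],[0,0,0]]}' 0.8
python3 look.py
python3 plan.py 571,-154,140,7.5
```

```text
t: 57.87
ee_pos: [617.5, -318.2, 85.1]
orientation: [-2.079, -2.355, 0.001]
ft_force: [-4.6, -0.4, 6.6]
width: 0.6
grasp_force: 3.0
t: 59.03
ee_pos: [619.4, -318.1, 46.6]
orientation: [2.078, 2.353, 0.002]
ft_force: [-7.0, 5.3, 25.5]
width: 0.6
grasp_force: 13.1
t: 60.03
ee_pos: [617.0, -317.4, 190.7]
orientation: [-2.077, -2.353, 0.001]
ft_force: [0.2, 0.1, -0.5]
width: 70.0
grasp_force: 0.0
brown z 36.2 c [626.7 203.8] L 122.8 W 48.6 ang 10.4
brown z 52.7 c [ 570.4 -155.1] L 117.9 W 42.2 ang -83.0
brown z 35.3 c [448.3 219.8] L 80.5 W 48.4 ang 6.7
brown z 36.0 c [455.7 148.1] L 81.9 W 45.8 ang 8.7
brown z 35.8 c [464.5  78.7] L 81.8 W 46.4 ang 4.4
dark z 5.1 c [618.6 240.1] L 277.2 W 133.5 ang -78.2
dark z 12.0 c [450.6 190.3] L 269.3 W 100.8 ang -81.7
pad pt [ 552.8 -217.6  575.3] t 60.0833
at [ 617.1 -317.5  190.8] yaw 7.1 q [-0.49  0.56  1.48  0.    1.1  -0.62] w 70.0 gf 0.0 F [0.5 0.6 0.1] t 60.1
571,-154,140,7.5 twist [-0.1 -0.1 -0.4] shift mm [168.1 -24.3  50.8] len 177
```

```bash
python3 -m creep '{"delta_pos":[[0.0209,-0.0032,0.0064],[0.0209,-0.0032,0.0064],[0.0209,-0.0032,0.0064],[0.0209,-0.0032,0.0064],[0.0209,-0.0032,0.0064],[0.0209,-0.0032,0.0064],[0.0209,-0.0032,0.0064],[0.0209,-0.0032,0.0064],[0,0,0.016],[0,0,0.016],[0,0,0.016],[0,0,0.016],[0,0,0.016],[0,0,0.016],[0,0,0.009]],"twist":[[0,0,0],[0,0,0],[0,0,0],[0,0,0],[0,0,0],[0,0,0],[0,0,0],[0,0,0],[0,0,0],[0,0,0],[0,0,0],[0,0,0],[0,0,0],[0,0,0],[0,0,0]]}'
python3 -m creep '{"delta_pos":[[0,0,0],[0,0,0],[0,0,0],[0,0,0],[0,0,0],[0,0,0]],"twist":[[0,0,0],[0,0,0],[0,0,0],[0,0,0],[0,0,0],[0,0,0]]}' 0
python3 -m creep '{"delta_pos":[[0,0,-0.008],[0,0,-0.016],[0,0,-0.016],[0,0,-0.016],[0,0,-0.016],[0,0,-0.016],[0,0,-0.016],[0,0,-0.01],[0,0,0],[0,0,0]],"twist":[[0,0,0],[0,0,0],[0,0,0],[0,0,0],[0,0,0],[0,0,0],[0,0,0],[0,0,0],[0,0,0],[0,0,0]]}'
python3 look.py
python3 plan.py 612.2,276.2,100,101.5  612.2,276.2,22,101.5
```

```text
t: 61.33
ee_pos: [570.3, -154.8, 34.0]
orientation: [-2.077, -2.352, 0.002]
ft_force: [-0.6, 0.3, 0.1]
width: 70.0
grasp_force: 0.0
t: 61.83
ee_pos: [572.4, -155.5, 37.6]
orientation: [2.079, 2.354, 0.001]
ft_force: [0.0, 0.6, 3.2]
width: 44.8
grasp_force: 30.0
t: 62.67
ee_pos: [572.0, -155.3, 151.2]
orientation: [2.079, 2.354, 0.001]
ft_force: [0.2, 0.4, -0.2]
width: 44.6
grasp_force: 30.0
brown z 35.9 c [626.6 203.4] L 123.5 W 49.1 ang 10.8
brown z 35.3 c [448.  219.1] L 81.9 W 48.3 ang 7.9
brown z 36.3 c [455.6 148.5] L 81.2 W 48.8 ang 6.4
brown z 36.1 c [464.4  79.9] L 81.3 W 45.9 ang 8.5
dark z 5.2 c [619.2 240. ] L 277.9 W 137.7 ang -79.0
dark z 11.4 c [451.4 185.9] L 278.4 W 100.8 ang -81.7
pad pt [ 617.  -316.7  122.8] t 62.7167
at [ 571.5 -155.1  150.4] yaw 7.1 q [-0.29  0.47  1.75 -0.    0.92 -0.41] w 44.9 gf 30.0 F [-0.  -0.6 -1.8] t 62.7
612.2,276.2,100,101.5 twist [-0.   0.  85.6] shift mm [ 125.9 -414.6   50.4] len 436
612.2,276.2,22,101.5 twist [0. 0. 0.] shift mm [ 0.  0. 78.] len 78
```

```bash
python3 -m creep '{"delta_pos":[[0,0,0],[0,0,0],[0,0,0],[0,0,0],[0,0,0],[0,0,0],[0,0,0],[0,0,0],[0,0,0],[0,0,0],[0,0,0],[0,0,0],[0,0,0],[0,0,0]],"twist":[[0,0,6.11],[0,0,6.11],[0,0,6.11],[0,0,6.11],[0,0,6.11],[0,0,6.11],[0,0,6.11],[0,0,6.11],[0,0,6.11],[0,0,6.11],[0,0,6.11],[0,0,6.11],[0,0,6.11],[0,0,6.11]]}'
python3 -m creep '{"delta_pos":[[0.0074,-0.0244,0.003],[0.0074,-0.0244,0.003],[0.0074,-0.0244,0.003],[0.0074,-0.0244,0.003],[0.0074,-0.0244,0.003],[0.0074,-0.0244,0.003],[0.0074,-0.0244,0.003],[0.0074,-0.0244,0.003],[0.0074,-0.0244,0.003],[0.0074,-0.0244,0.003],[0.0074,-0.0244,0.003],[0.0074,-0.0244,0.003],[0.0074,-0.0244,0.003],[0.0074,-0.0244,0.003],[0.0074,-0.0244,0.003],[0.0074,-0.0244,0.003],[0.0074,-0.0244,0.003],[0,0,0],[0,0,0],[0,0,0]],"twist":[[0,0,0],[0,0,0],[0,0,0],[0,0,0],[0,0,0],[0,0,0],[0,0,0],[0,0,0],[0,0,0],[0,0,0],[0,0,0],[0,0,0],[0,0,0],[0,0,0],[0,0,0],[0,0,0],[0,0,0],[0,0,0],[0,0,0],[0,0,0]]}'
python3 plan.py 612.2,276.2,100,101.5  612.2,276.2,22,101.5
python3 - <<'E'
from h import *
im,d,K,T=cam("side"); s=im[140:290,190:430]; save("side5",cv2.resize(s,None,fx=3.2,fy=3.2,interpolation=cv2.INTER_CUBIC))
E
```

```text
t: 63.88
ee_pos: [571.0, -155.0, 149.2]
orientation: [-3.125, -0.308, 0.004]
ft_force: [0.0, 0.6, -0.9]
width: 44.7
grasp_force: 30.0
t: 65.55
ee_pos: [611.0, 275.7, 98.4]
orientation: [3.125, 0.317, -0.003]
ft_force: [-0.1, -0.1, -0.4]
width: 45.0
grasp_force: 30.0
at [611.  275.7  98.4] yaw -78.4 q [ 0.41  0.64  1.59 -0.    0.92  1.77] w 45.0 gf 30.0 F [-0.1 -0.1 -0.4] t 65.5
612.2,276.2,100,101.5 twist [0.  0.1 0.1] shift mm [ 1.3 -0.3 -1.6] len 2
612.2,276.2,22,101.5 twist [0. 0. 0.] shift mm [ 0.  0. 78.] len 78
```

View pics/side5.png

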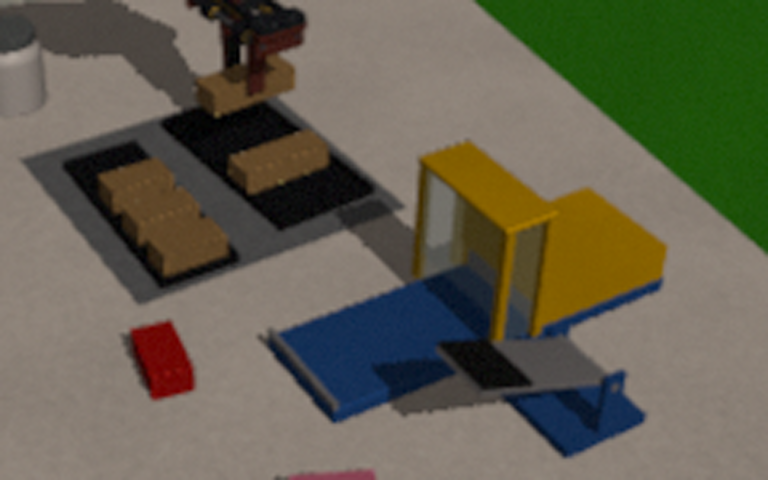

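The shaft window (455,240) is now clear, the pedal is up, and the three short packs lie in the narrow tray. I lower the last long pack beside the first.

```bash
python3 -m creep '{"delta_pos":[[0.001,-0.0003,0.016],[0,0,0.016],[0,0,0.016],[0,0,0.016],[0,0,0.008],[0,0,0.003],[0,0,0.001],[0,0,0],[0,0,0]],"twist":[[0,0,0],[0,0,0],[0,0,0],[0,0,0],[0,0,0],[0,0,0],[0,0,0],[0,0,0],[0,0,0]]}'
python3 -m creep '{"delta_pos":[[0,0,0.001],[0,0,0]],"twist":[[0,0,0],[0,0,0]]}'
```

```text
t: 66.35
ee_pos: [613.5, 276.9, 24.6]
orientation: [-3.125, -0.316, -0.002]
ft_force: [0.4, -0.3, -1.0]
width: 44.3
grasp_force: 30.0
t: 66.52
ee_pos: [613.2, 277.0, 23.3]
orientation: [-3.125, -0.317, -0.002]
ft_force: [-0.4, 0.1, -0.9]
width: 44.7
grasp_force: 30.0
```

```bash
python3 -m creep '{"delta_pos":[[0,0,0.001],[0,0,0.001],[0,0,0]],"twist":[[0,0,0],[0,0,0],[0,0,0]]}'
```

```text
t: 66.77
ee_pos: [613.1, 277.1, 21.6]
orientation: [-3.125, -0.317, -0.001]
ft_force: [-2.0, -0.5, 5.8]
width: 44.7
grasp_force: 30.0
```

```bash
python3 -m creep '{"delta_pos":[[0,0,0],[0,0,0],[0,0,0],[0,0,0]],"twist":[[0,0,0],[0,0,0],[0,0,0],[0,0,0]]}' 0.66
python3 -m creep '{"delta_pos":[[0,0,-0.01],[0,0,-0.02],[0,0,-0.025],[0,0,-0.025],[0,0,-0.025],[0,0,-0.025],[0,0,-0.025],[0,0,-0.025],[0,0,-0.02]],"twist":[[0,0,0],[0,0,0],[0,0,0],[0,0,0],[0,0,0],[0,0,0],[0,0,0],[0,0,0],[0,0,0]]}'
python3 -m creep '{"delta_pos":[[-0.0125,0.025,0],[-0.0125,0.025,0],[-0.0125,0.025,0],[-0.0125,0.025,0],[-0.0125,0.025,0],[-0.0125,0.025,0],[-0.0125,0.025,0],[-0.0125,0.025,0],[-0.0125,0.025,0],[-0.0125,0.025,0],[-0.0125,0.025,0],[-0.0125,0.025,0],[0,0,0],[0,0,0]],"twist":[[0,0,0],[0,0,0],[0,0,0],[0,0,0],[0,0,0],[0,0,0],[0,0,0],[0,0,0],[0,0,0],[0,0,0],[0,0,0],[0,0,0],[0,0,0],[0,0,0]]}'
python3 look.py; python3 - <<'E'
from h import *
im,_,_,_=cam("top"); s=im[130:330,130:410]; save("topf",cv2.resize(s,None,fx=2.8,fy=2.8,interpolation=cv2.INTER_CUBIC))
E
```

```text
t: 67.1
ee_pos: [612.7, 276.8, 20.5]
orientation: [3.125, 0.317, -0.0]
ft_force: [-0.6, 0.3, -0.4]
width: 58.0
grasp_force: 0.0
t: 67.85
ee_pos: [613.2, 277.0, 223.6]
orientation: [-3.125, -0.317, -0.003]
ft_force: [0.6, -0.1, -1.0]
width: 58.1
grasp_force: 0.0
t: 69.02
ee_pos: [525.8, -48.2, 221.3]
orientation: [3.126, 0.312, 0.001]
ft_force: [0.6, -0.2, 0.3]
width: 57.8
grasp_force: 0.0
brown z 35.7 c [613.2 273.2] L 123.5 W 50.7 ang 11.1
brown z 35.9 c [626.5 203.4] L 123.7 W 49.2 ang 10.8
brown z 36.0 c [447.9 219.6] L 82.2 W 50.1 ang 7.1
brown z 36.1 c [455.7 148.8] L 81.7 W 49.2 ang 8.3
brown z 35.9 c [464.8  79.5] L 81.8 W 46.9 ang 8.5
dark z 7.2 c [619.1 240.7] L 277.2 W 134.6 ang -79.2
dark z 11.1 c [450.8 187.2] L 275.3 W 100.1 ang -82.4
pad pt [ 617.2 -317.2  120.9] t 69.0667
```

View pics/topf.png

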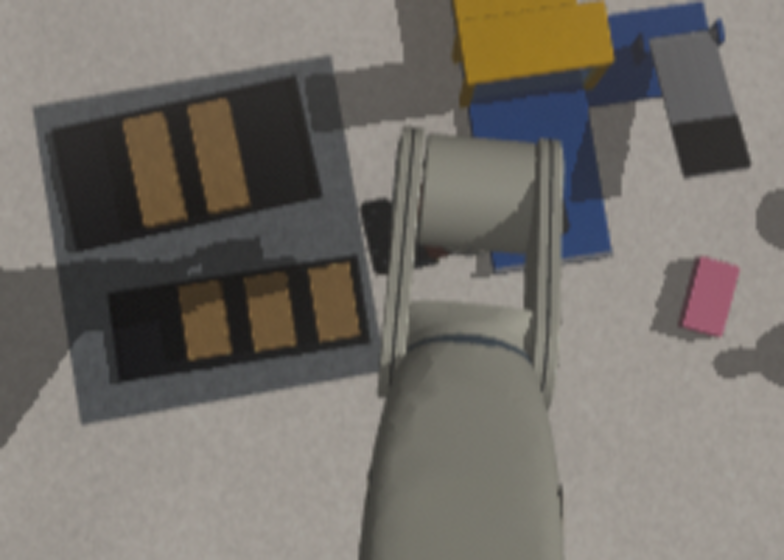

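The top view shows two long packs (155,170), (218,155) and three short packs (205,320), (270,312), (335,303) lying flat across their trays, with the pedal up.

```bash
python3 -c "
from workcell import close_job; print(close_job())"
```

```text
the job is handed in; nothing more can be done
None
```

I emptied the dispenser in four strokes and handed the job in at about 69 s: two long packs lie flat across the wide tray, three short packs (including the loose one) across the narrow tray, the pedal is up, and I never touched the bottle, cup, jar or look-alikes.

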